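Chuck the bit and hold the run-out tester's recessed test button

TASK

Get the run-out tester on the bench ready and run it: first turn the knurled sleeve of its upright chuck clockwise, seen from above, until the three jaws firmly grip the bit that stands loose in them. Then take the stylus, the one with the slim plain wooden handle, out of the wooden stand (not the thick drift with the steel striking cap beside it), reach its tip down through the round hole in the tester's grey box and press the recessed button fully down. The tester runs only while the button is held, so finish with the stylus still in the gripper, holding the button down; leave the drift, the waisted wooden chuck and the white stone cap where they are.

Things in the scene. Friction and masses are not known exactly. Their poses are not given: they have to be found in the camera images.
- tester: The run-out tester, fixed to the bench: dark base plate 120 x 200 mm (its x, y), top 20 mm up; a grey box, 100 x 90 mm, top 70 mm up, centred at y = -55 mm; the upright chuck at y = +60 mm. Origin: centre of the underside; z up. It can be turned up to about 0.3 rad about z.
- hole_mouth (a point): Centre of the mouth of the round 16 mm hole in the top of the grey box, 70 mm above the bench. The hole goes straight down; the button's face fills its bottom 26 mm below the mouth.
- button_top (a point): Centre of the face of the recessed round steel button (14 mm across), 26 mm below the hole mouth when not pressed; moves down with the button.
- plunger (a joint): Travel of the recessed button, m: 0 = up, 0.006 = fully down. A spring pushes it back: about 1.5 N to start, 5 N at full travel.
- chuck_axis (a point): Point on the vertical axis of the chuck, 80 mm above the bench, at the top face of the sleeve. The sleeve is a knurled steel cylinder 46 mm across, from 42 to 80 mm above the bench, with a thinner (40 mm) neck under it; it can be gripped anywhere round its side. Jaws rise over it to 99 mm, the bit to 112 mm.
- sleeve (a joint): Turn of the chuck sleeve, rad, growing clockwise seen from above; starts between 0 (jaws open) and 0.2, end stop 1.4. The jaws swing in with it, half as fast, and meet the bit near 1.0 rad, after which it becomes stiff; light friction (0.12 N m) before, and it stays where it is left. Turn past first contact, with a firm grip, so that all three jaws press on the bit.
- jaw0: One of three equal steel jaws, 120 degrees apart, on top of the chuck; all swing in together towards its axis as the sleeve turns. Origin: its pivot, 16 mm from the chuck axis, 81 mm above the bench.
- jaw1: Second jaw, as jaw0.
- jaw2: Third jaw, as jaw0.
- bit: The loose steel bit, 10 mm across and 30 mm long with a pointed top, standing upright between the open jaws. Origin: centre of its foot, 82 mm above the bench; z along it, up.
- stand: Wooden tool stand, fixed to the bench, 60 x 130 x 60 mm (x, y, z), with two square 20 mm through holes at y = -35 and +35 mm. Origin: centre of the underside. Which hole holds the stylus varies.
- stylus: The stylus, standing upright in one hole of the stand: round wooden handle 22 mm across from 4 to 48 mm above its origin, over a 28 mm flange 4 mm thick; below the origin an 18 mm collar 8 mm long, then a thin 8 mm shank down to the tip 53 mm below the origin. Origin: centre of the flange's underside, which rests on the stand's top, 60 mm above the bench; z along it, up. 90 g.
- stylus_tip (a point): Tip of the stylus, 53 mm below its origin on its axis.
- drift: The drift, in the other hole: as tall as the stylus, but its handle is 34 mm thick with a dark steel striking cap on top and a 40 mm flange, and its shank, hidden in the stand, is 18 mm thick all the way and does not enter the tester's hole. Leave it. Origin as the stylus.
- wooden_chuck: Bystander, leave alone: turned wooden chuck with a waist, 68 mm across, 60 high, loose on the bench beyond the stand. Origin at the centre of its underside.
- stone_cap: Bystander, leave alone: white turned stone cap, a rounded knob 69 mm across, 59 high, loose on the bench near the stand. Origin at the centre of its underside.
There are look-alikes about, which are no part of the job. Leave any pink or yellow look-alike of the stylus alone.

How it is judged:
On the way, in this order (a step that is already met when the one before it is completed fails the run):
1. the chuck sleeve is turned clockwise and all three jaws grip the bit (value of joint sleeve above 0.85 rad and contact force between bit and jaw0 above 2 N and contact force between bit and jaw1 above 2 N and contact force between bit and jaw2 above 2 N and angle between bit's own z axis and vertical below 0.12 rad), for 0.2 s.
2. the stylus is lifted out of the stand in the gripper (height (world z) of stylus_tip above 0.065 m and contact force between the fingers and stylus above 1 N), for 0.2 s.
At the end, for the whole second after the job is handed in: Sleeve past 0.85 rad, each jaw pressing the bit with over 2 N, bit upright within 0.12 rad; the stylus, in the gripper and within 0.25 rad of vertical, has its tip in the hole within 6 mm of its axis, presses with over 1.5 N and keeps the button at least 4.5 mm down (all of step 1 and value of joint plunger above 0.0045 m and contact force between stylus and tester above 1.5 N and horizontal distance between stylus_tip and hole_mouth below 0.006 m and z of stylus_tip in the frame of tester below 0.046 m and contact force between the fingers and stylus above 1 N and angle between stylus's own z axis and vertical below 0.25 rad); the arm keeps its last pose, push and grip.
It fails at once if the drift, the wooden chuck or the white stone cap is displaced by more than 4 cm (distance of any of wooden_chuck, stone_cap, drift from where it was at the start of the episode above 0.04 m).
It also fails if it takes over 72 s, if anything falls off the work surface, if the arm or the gripper's body presses on something with over 40 N, if the wrist force passes 120 N, or if a joint passes its speed limit or range.

ROBOT

A 6-joint arm with a two-finger parallel gripper is mounted at the origin on the work surface; the furniture and walls round the work are solid. World frame = base frame: x ahead of the robot, y to its left, z up, the work surface at z = 0. Lengths are in m, angles in rad, forces in N, time in s.
With the tool pointing down it reaches from about 0.275 to 0.875 m from the base axis. Payload 12.5 kg.
Tool frame: the origin (TCP) lies at the very end of the fingers, on their centre line; the grasp point (between the pads) lies 19 mm behind it; z points along the fingers, y is the direction in which the jaws open and shut (so a half turn about z gives the same grasp; the last joint's range is limited). The gripper opens to 85 mm and grips with 20 to 120 N. Pads are 22 mm wide; open, the fingers measure 114 mm over their backs; the gripper's body (76 mm by 85 mm) begins 54 mm behind the grasp point. The pads swing forward as they close: fully open they stand 13 mm farther back than shut.
Start: joints at [1.15, 0.351, 1.652, -0, 1.139, -0.085], TCP at [0.181, 0.519, 0.203] pointing down, gripper open.
Joint ranges: [-2.75, 2.75], [-0.79, 2.1], [0.01, 2.65], [-1.57, 4.71], [0.07, 3.14], [-2.87, 2.87]. Speed limits (rad/s): [2.22, 2.22, 2.79, 3.14, 3.14, 3.14].

INTERFACE

Orientations are given as a unit quaternion [w, x, y, z].
In Python, from plant import bot, viewer, order gives the robot as it stands.
- The arm moves only by the shell command python3 -m handwheel 'ROWS' [FORCE]. ROWS is JSON, a list of rows, each an object of numbers: "tx", "ty", "tz": the shift along the world's x, y, z in m; "roll": the turn about the world's z in degrees; "claw": the opening, from -1 (shut) to 1 (fully open), so that 0 is half open. In form: [{"tx": .., "ty": .., "tz": .., "roll": .., "claw": ..}, ...]. A call has exactly 5 rows; each row is the pose to reach, as a shift and turn from the pose commanded when the call began; what a row does not reach only later rows make up. A row lasts 1/12 s, in which the tool goes at most 41.7 mm and 7.16 degrees, less where a joint would pass 70% of its speed; a pose out of reach is approached as far as the arm can. A call with a gripper value outside its range is refused whole. The fingers move at their own pace and stop on an object; FORCE is the grip in N (left out, the last holds). Time passes only in rows, so rows that repeat a pose let the fingers close, or fill a call up. It gives the time, the measured TCP pose, the force and the opening at its end, in the units of the state.
- bot.state(): the state, without advancing time (a new reading comes with each control period).
- viewer.snapshot(name): name is "scene" or "side" or "wrist"; returns the picture (400x640x3 uint8, red, green, blue); there is no depth.
- viewer.get_calibration(name): a dict with "fx", "fy", "cx", "cy" (pixels), "R" (3x3) and "t" (3): a world point X has camera coordinates R X + t; the wrist camera has in their place "T_tool_cam" (4x4, takes a point from camera to tool coordinates, whose origin is the TCP and whose axes are the flange's). Camera axes: x right, y down, z forward; pixel columns grow to the right and rows downward; lengths in m; the calibration is good to about 2 mm. A picture is of the moment at which its call begins: read the wrist's pose just before it. get_calibration takes no time and is no camera call.
- order.finish_job(): hands the job in, once; it reports no verdict.
Trained networks look in the newest picture that a camera, given by its name, has taken for a name from the list of things; names that differ only in an ending like _2 or _b are one class to them, and where a whole thing is asked for, a point or a joint stands for the part that bears it (a point fixed in the world has none). Each returns a list of dicts, best first, with "confidence" (0 to 1); they miss things now and then, are a little off and sometimes report something else, mostly with a low value. They report only what shows in the picture. A call takes as long as a camera call. They do not tell look-alikes from the thing itself.
- viewer.regions_of(camera, label): "region" (400x640 bool, what is visible of it) and "xy" ([column, row] in pixels, amid what is visible of it).
The state is a dict: "time_s": time; "q": joint angles; "dq": joint speeds; "effort": joint torques, N m; "ee_pos": TCP position; "tool_rot": TCP orientation; "force": force on the tool from outside, world axes, zero at the start; "moment": the same for the moment, N m; "gripper_width": finger opening in m.
Only numpy, scipy, OpenCV 4.12 (cv2) and the standard library are available. Lean on these libraries where they do the work, as an engineer would, in place of code of your own. Each camera call takes 0.05 s, during which the arm holds its last target.

## Working session

There is one attempt and no reset: what is moved stays moved. The work goes in short steps, Python scripts to look and compute and a shell command to move; the robot and the scene stay as the last step left them, time stands still between calls to the robot, and variables do not carry over. Pictures are saved under pics/ and viewed, and the job is handed in when it is done.

```bash
ls; mkdir -p pics; cat > h.py <<'E'
import numpy as np, cv2
from plant import bot, viewer, order
def snap(c,name):
    im=viewer.snapshot(c); cv2.imwrite('pics/'+name,im[:,:,::-1]); return im
E
python3 - <<'E'
from h import *
np.set_printoptions(precision=4,suppress=True)
print(bot.state())
for c in ['scene','side','wrist']:
    snap(c,c+'0.png'); print(c,viewer.get_calibration(c))
E
```

```text
pics
{'time_s': 0.0, 'q': array([ 1.1504,  0.3512,  1.6524,  0.    ,  1.1391, -0.0846]), 'dq': array([ 0.001 ,  0.0006, -0.001 , -0.0012, -0.0001,  0.0005]), 'effort': array([ -0.0002, -50.6098, -29.1401,  -0.    ,   0.0045,  -0.    ]), 'ee_pos': array([0.1811, 0.519 , 0.203 ]), 'tool_rot': array([-0.0001,  0.1671,  0.9859, -0.0005]), 'force': array([-0.0757, -0.645 ,  0.4218]), 'moment': array([-0.0005,  0.0087, -0.0084]), 'gripper_width': 0.08520137990234412}
scene {'fx': 383.68824157237077, 'fy': 383.68824157237077, 'cx': 318.8949936115121, 'cy': 193.82536980088082, 'R': array([[ 0.7807, -0.6245, -0.0196],
       [-0.3062, -0.3551, -0.8833],
       [ 0.5447,  0.6956, -0.4685]]), 't': array([-0.2808,  0.2291,  0.5959])}
side {'fx': 429.4048404952048, 'fy': 429.4048404952048, 'cx': 319.97374204337984, 'cy': 200.69366219351173, 'R': array([[ 0.999 ,  0.0382,  0.0232],
       [ 0.0397, -0.5203, -0.8531],
       [-0.0205,  0.8531, -0.5213]]), 't': array([-0.4231,  0.0968,  0.8904])}
wrist {'fx': 345.0945803441458, 'fy': 345.0945803441458, 'cx': 318.95777752631705, 'cy': 202.12659913302116, 'T_tool_cam': array([[ 0.0006, -0.9496, -0.3133,  0.0807],
       [ 1.    ,  0.0005,  0.0004, -0.0009],
       [-0.0002, -0.3133,  0.9496, -0.1701],
       [ 0.    ,  0.    ,  0.    ,  1.    ]])}
```

View pics/scene0.png

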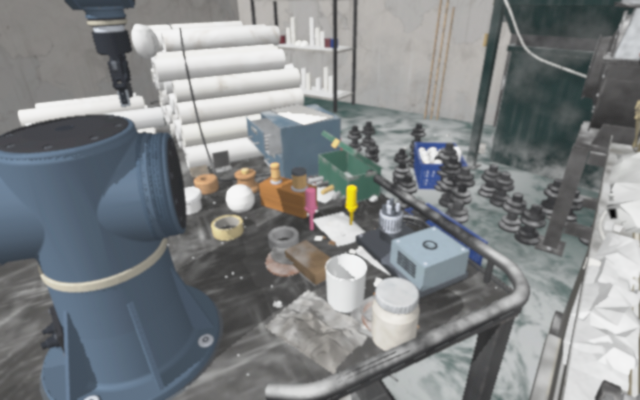

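View pics/side0.png

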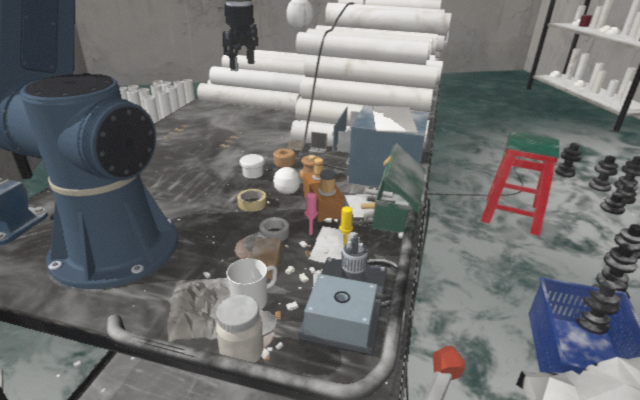

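View pics/wrist0.png

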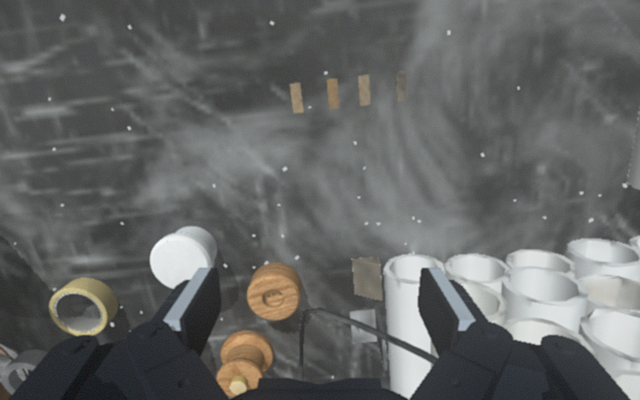

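```bash
cat >> h.py <<'E'
def zoom(im,x0,y0,x1,y1,name):
    c=im[y0:y1,x0:x1,::-1]; s=min(800/c.shape[1],600/c.shape[0]); cv2.imwrite('pics/'+name,cv2.resize(c,None,fx=s,fy=s,interpolation=cv2.INTER_CUBIC))
def tri(pix):
    A=[]
    for c,(u,v) in pix.items():
        k=viewer.get_calibration(c); P=np.c_[k['R'],k['t']]
        x=(u-k['cx'])/k['fx']; y=(v-k['cy'])/k['fy']
        A+= [x*P[2]-P[0], y*P[2]-P[1]]
    A=np.array(A); X=np.linalg.lstsq(A[:,:3],-A[:,3],rcond=None)[0]
    return X
def proj(c,X):
    k=viewer.get_calibration(c); p=k['R']@np.array(X)+k['t']; return k['fx']*p[0]/p[2]+k['cx'],k['fy']*p[1]/p[2]+k['cy']
def onz(c,uv,z):
    k=viewer.get_calibration(c); d=k['R'].T@np.array([(uv[0]-k['cx'])/k['fx'],(uv[1]-k['cy'])/k['fy'],1]); o=-k['R'].T@k['t']; return o+d*(z-o[2])/d[2]
E
python3 - <<'E'
from h import *
np.set_printoptions(precision=4,suppress=True)
a=cv2.imread('pics/side0.png')[:,:,::-1]; b=cv2.imread('pics/scene0.png')[:,:,::-1]
zoom(a,230,140,430,350,'sz.png'); zoom(b,170,150,490,300,'cz.png')
for l in ['tester','hole_mouth','chuck_axis','sleeve','bit','stand','stylus','drift','wooden_chuck','stone_cap','jaw0']:
    for c in ['scene','side']:
        try:
            print(l,c,[(r['confidence'],np.array(r['xy']).round(1).tolist(),int(r['region'].sum())) for r in viewer.regions_of(c,l)[:4]])
        except Exception as e: print(l,c,e)
print(bot.state()['time_s'])
E
```

```text
tester scene [(0.68, [415.3, 253.1], 5581)]
tester side [(0.83, [347.4, 302.2], 6393), (0.73, [326.3, 180.8], 374), (0.51, [319.1, 166.8], 168), (0.23, [321.1, 197.1], 985)]
hole_mouth scene [(0.87, [417.4, 251.4], 5608)]
hole_mouth side [(0.88, [347.6, 303.5], 6575)]
chuck_axis scene [(0.87, [415.0, 251.7], 5601)]
chuck_axis side [(0.63, [347.9, 301.8], 6534)]
sleeve scene [(0.7, [390.3, 226.9], 383)]
sleeve side [(0.74, [351.8, 260.5], 434)]
bit scene [(0.48, [390.4, 198.0], 6)]
bit side []
stand scene [(0.94, [284.9, 198.8], 1394)]
stand side [(0.89, [321.5, 198.5], 986)]
stylus scene [(0.59, [307.1, 202.7], 324), (0.53, [273.5, 171.6], 198), (0.53, [350.4, 199.4], 256)]
stylus side [(0.84, [308.3, 204.6], 320), (0.8, [344.7, 220.8], 332), (0.57, [319.2, 166.7], 165)]
drift scene [(0.54, [298.7, 177.9], 371)]
drift side [(0.8, [328.8, 182.3], 397)]
wooden_chuck scene []
wooden_chuck side [(0.78, [306.2, 162.6], 253)]
stone_cap scene [(0.8, [238.0, 195.9], 610)]
stone_cap side [(0.71, [284.4, 181.9], 610), (0.18, [322.8, 196.9], 1048)]
jaw0 scene [(0.6, [244.8, 176.6], 337), (0.41, [414.1, 251.4], 5678)]
jaw0 side []
1.25
```

View pics/sz.png

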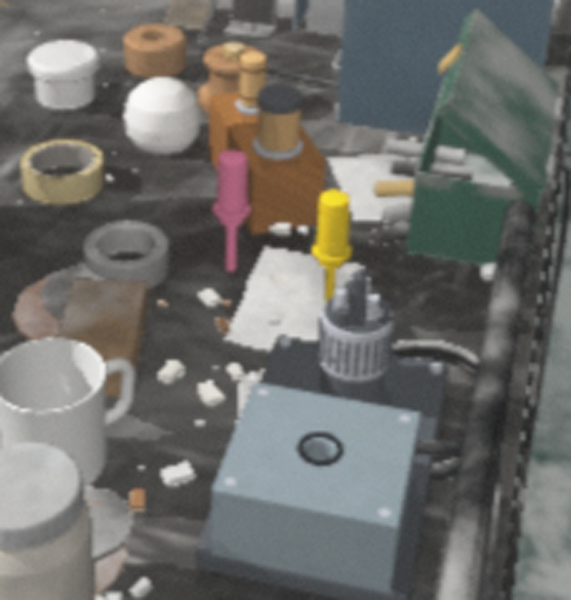

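View pics/cz.png

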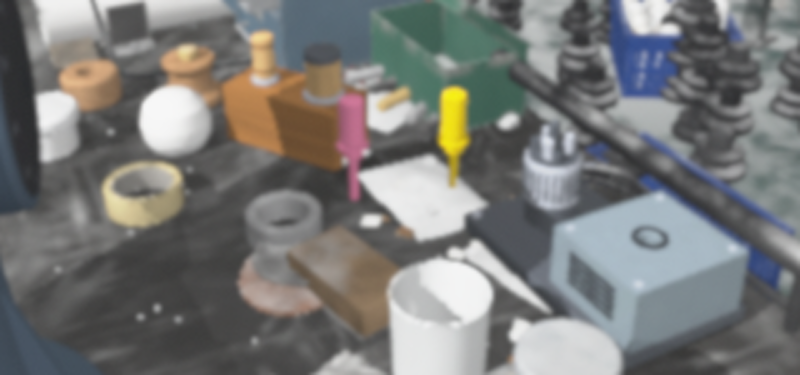

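```bash
python3 - <<'E'
from h import *
np.set_printoptions(precision=4,suppress=True)
S=lambda u,v:(u/2.857+230,v/2.857+140); C=lambda u,v:(u/2.5+170,v/2.5+150)
for n,s,c,z in [('hole',(320,449),(650,237),.07),('sleevetop',(356,322),(553,158),.08),('stytop',(253,57),(262,36),.108),('styfl',(249,103),(264,79),.06),('drifttop',(280,98),(322,55),.108)]:
    s=S(*s);c=C(*c); print(n,tri({'side':s,'scene':c}),onz('side',s,z),onz('scene',c,z))
print('screws')
for s in [(262,392),(404,419),(385,512),(230,482)]: print(onz('side',S(*s),.07))
for c in [(570,233),(660,198),(735,247),(637,290)]: print(onz('scene',C(*c),.07))
print('stand top corners')
for c in [(223,84),(340,127)]: print(onz('scene',C(*c),.06))
E
```

```text
hole [ 0.4642 -0.1889  0.071 ] [ 0.4642 -0.1885  0.07  ] [ 0.4659 -0.1876  0.07  ]
sleevetop [ 0.4876 -0.0766  0.0749] [ 0.4867 -0.0861  0.08  ] [ 0.4831 -0.0794  0.08  ]
stytop [0.4089 0.2291 0.1063] [0.409  0.2259 0.108 ] [0.4066 0.2253 0.108 ]
styfl [0.4064 0.2281 0.0622] [0.4062 0.2346 0.06  ] [0.4076 0.2296 0.06  ]
drifttop [0.4329 0.1641 0.1021] [0.433  0.1551 0.108 ] [0.4245 0.1517 0.108 ]
screws
[ 0.4303 -0.1434  0.07  ]
[ 0.5127 -0.1612  0.07  ]
[ 0.4981 -0.2329  0.07  ]
[ 0.4156 -0.2165  0.07  ]
[ 0.4262 -0.1476  0.07  ]
[ 0.5131 -0.1612  0.07  ]
[ 0.5013 -0.2332  0.07  ]
[ 0.4105 -0.219   0.07  ]
stand top corners
[0.3709 0.2467 0.06  ]
[0.4057 0.102  0.06  ]
```

```bash
python3 -m handwheel '[{"tx":0.01,"ty":-0.03,"tz":0.016,"roll":0,"claw":1},{"tx":0.024,"ty":-0.06,"tz":0.032,"roll":0,"claw":1},{"tx":0.036,"ty":-0.095,"tz":0.048,"roll":0,"claw":1},{"tx":0.048,"ty":-0.13,"tz":0.06,"roll":0,"claw":1},{"tx":0.06,"ty":-0.165,"tz":0.07,"roll":0,"claw":1}]' 
python3 -m handwheel '[{"tx":0.012,"ty":-0.033,"tz":0,"roll":0,"claw":1},{"tx":0.024,"ty":-0.066,"tz":0,"roll":0,"claw":1},{"tx":0.036,"ty":-0.1,"tz":0,"roll":0,"claw":1},{"tx":0.048,"ty":-0.133,"tz":0,"roll":0,"claw":1},{"tx":0.06,"ty":-0.165,"tz":0,"roll":0,"claw":1}]' 
python3 -m handwheel '[{"tx":0.012,"ty":-0.033,"tz":0,"roll":0,"claw":1},{"tx":0.024,"ty":-0.066,"tz":0,"roll":0,"claw":1},{"tx":0.036,"ty":-0.1,"tz":0,"roll":0,"claw":1},{"tx":0.048,"ty":-0.133,"tz":0,"roll":0,"claw":1},{"tx":0.06,"ty":-0.165,"tz":0,"roll":0,"claw":1}]' 
python3 -m handwheel '[{"tx":0.012,"ty":-0.033,"tz":0,"roll":0,"claw":1},{"tx":0.024,"ty":-0.066,"tz":0,"roll":0,"claw":1},{"tx":0.036,"ty":-0.1,"tz":0,"roll":0,"claw":1},{"tx":0.048,"ty":-0.133,"tz":0,"roll":0,"claw":1},{"tx":0.06,"ty":-0.155,"tz":0,"roll":0,"claw":1}]'
```

```text
time_s: 1.67
ee_pos: [0.2415, 0.3529, 0.2744]
tool_rot: [0.0, 0.167, 0.986, 0.0]
force: [1.2, 1.2, 0.0]
gripper_width: 0.0856
time_s: 2.08
ee_pos: [0.3013, 0.1876, 0.2737]
tool_rot: [0.0, 0.167, 0.986, 0.0]
force: [0.3, 0.8, 0.1]
gripper_width: 0.0856
time_s: 2.5
ee_pos: [0.3614, 0.0224, 0.2738]
tool_rot: [0.0, 0.167, 0.986, 0.0]
force: [1.1, 0.5, 0.4]
gripper_width: 0.0853
time_s: 2.92
ee_pos: [0.4215, -0.1335, 0.2736]
tool_rot: [0.0, 0.168, 0.986, -0.0]
force: [-0.3, 0.3, -0.4]
gripper_width: 0.0852
```

```bash
cat >> h.py <<'E'
from scipy.spatial.transform import Rotation as Ro
def wcam(st):
    k=viewer.get_calibration('wrist'); q=st['tool_rot']; T=np.eye(4); T[:3,:3]=Ro.from_quat([q[1],q[2],q[3],q[0]]).as_matrix(); T[:3,3]=st['ee_pos']
    return k,T@k['T_tool_cam']
def wonz(st,uv,z):
    k,T=wcam(st); d=T[:3,:3]@np.array([(uv[0]-k['cx'])/k['fx'],(uv[1]-k['cy'])/k['fy'],1]); o=T[:3,3]; return o+d*(z-o[2])/d[2]
def wproj(st,X):
    k,T=wcam(st); p=np.linalg.inv(T)@np.r_[X,1]; return k['fx']*p[0]/p[2]+k['cx'],k['fy']*p[1]/p[2]+k['cy']
E
python3 - <<'E'
from h import *
import pickle
st=bot.state(); im=snap('wrist','w1.png'); pickle.dump(st,open('st1.pkl','wb')); zoom(im,120,100,560,400,'w1z.png')
E
```

```text
(no output)
```

View pics/w1.png

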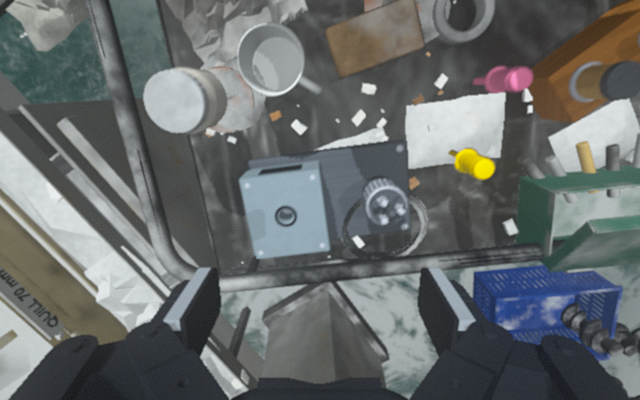

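```bash
python3 - <<'E'
import cv2
im=cv2.imread('pics/w1.png')[130:290,230:450]; cv2.imwrite('pics/w1c.png',cv2.resize(im,None,fx=3.6,fy=3.6,interpolation=cv2.INTER_CUBIC))
E
```

```text
(no output)
```

View pics/w1c.png

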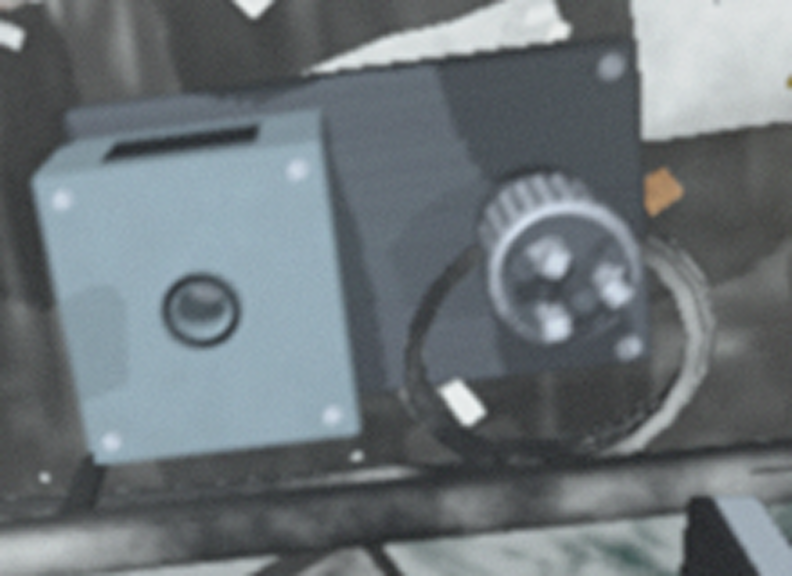

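```bash
python3 - <<'E'
from h import *
import pickle
np.set_printoptions(precision=4,suppress=True)
st=pickle.load(open('st1.pkl','rb'))
f=lambda u,v:(u/3.6+230,v/3.6+130)
print('sleeve',wonz(st,f(565,270),.08)); print('hole',wonz(st,f(202,310),.07))
print('screws',[wonz(st,f(*p),.07)[:2] for p in [(62,200),(297,170),(332,414),(112,441)]])
print('plate corner',[wonz(st,f(*p),.02)[:2] for p in [(635,40),(648,358)]])
for z in (0,.05,.1): print('rail',wonz(st,(400,263),z),wonz(st,(300,275),z))
print(onz('side',(408,262),.05),onz('scene',(450,210),.05), tri({'side':(400,300),'scene':(500,252)}))
print('yellow',[wonz(st,(483,168),z) for z in (0.06,.1,.12)],tri({'side':(346,209),'scene':(352,187)}))
E
```

```text
sleeve [ 0.4865 -0.077   0.08  ]
hole [ 0.465  -0.1898  0.07  ]
screws [array([ 0.4164, -0.2179]), array([ 0.4315, -0.1455]), array([ 0.5134, -0.1624]), array([ 0.4986, -0.2348])]
plate corner [array([ 0.4382, -0.0271]), array([ 0.553 , -0.0524])]
rail [ 0.6088 -0.0765  0.    ] [ 0.5796 -0.219   0.    ]
rail [ 0.579 -0.08   0.05 ] [ 0.5532 -0.2064  0.05  ]
rail [ 0.5493 -0.0835  0.1   ] [ 0.5267 -0.1938  0.1   ]
[ 0.5878 -0.0689  0.05  ] [ 0.6287 -0.1201  0.05  ] [ 0.5331 -0.2676  0.1045]
yellow [array([0.4876, 0.0395, 0.06  ]), array([0.4727, 0.0242, 0.1   ]), array([0.4653, 0.0165, 0.12  ])] [0.4717 0.0232 0.1026]
```

```bash
python3 -m handwheel '[{"tx":0.022,"ty":0.019,"tz":0,"roll":0,"claw":1},{"tx":0.044,"ty":0.038,"tz":-0.02,"roll":0,"claw":1},{"tx":0.066,"ty":0.0565,"tz":-0.05,"roll":0,"claw":1},{"tx":0.066,"ty":0.0565,"tz":-0.085,"roll":0,"claw":1},{"tx":0.066,"ty":0.0565,"tz":-0.11,"roll":0,"claw":1}]' 
python3 - <<'E'
from h import *
import pickle
st=bot.state(); im=snap('wrist','w2.png'); pickle.dump(st,open('st2.pkl','wb')); print(st['ee_pos'],wproj(st,[.4875,-.077,.08]),wproj(st,st['ee_pos']))
E
```

```text
time_s: 3.38
ee_pos: [0.4871, -0.073, 0.161]
tool_rot: [-0.001, 0.166, 0.986, 0.0]
force: [-0.7, 0.4, -1.3]
gripper_width: 0.0855
[ 0.48708153 -0.07302028  0.16098148] (np.float64(315.2582855521365), np.float64(201.7504579786102)) (np.float64(320.4316299682702), np.float64(245.25734070687753))
```

View pics/w2.png

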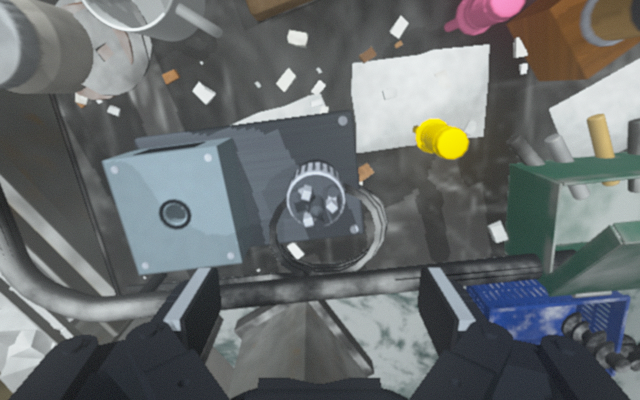

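```bash
python3 - <<'E'
from h import *
import pickle
im=cv2.imread('pics/w2.png'); c=im[140:260,100:400].copy(); c=cv2.resize(c,None,fx=2.6,fy=2.6,interpolation=cv2.INTER_CUBIC); 
cv2.imwrite('pics/w2c.png',c)
im2=im[150:250,265:370]; cv2.imwrite('pics/w2d.png',cv2.resize(im2,None,fx=5.5,fy=5.5,interpolation=cv2.INTER_CUBIC))
st=bot.state(); print(st['ee_pos'],st['time_s'])
E
```

```text
[ 0.48458082 -0.07291442  0.15718023] 3.4333
```

View pics/w2d.png

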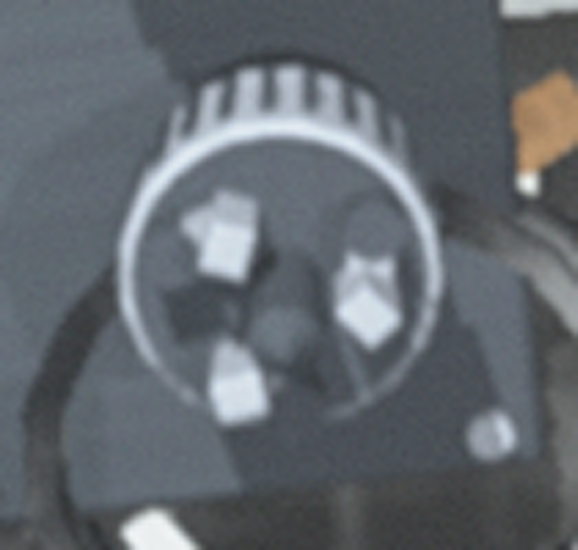

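View pics/w2c.png

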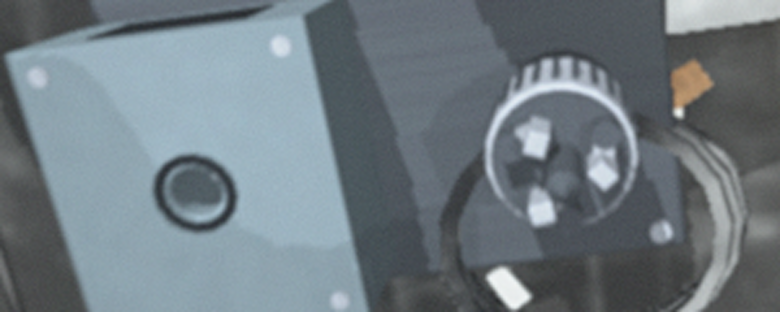

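```bash
python3 - <<'E'
from h import *
import pickle
st=bot.state(); im=snap('wrist','w3.png'); pickle.dump(st,open('st3.pkl','wb')); print(st['ee_pos'],wproj(st,[.4875,-.077,.08]),bot.state()['ee_pos'],st['dq'])
im2=im[150:250,265:370,::-1]; cv2.imwrite('pics/w3d.png',cv2.resize(im2,None,fx=5.5,fy=5.5,interpolation=cv2.INTER_CUBIC))
E
```

```text
[ 0.48458082 -0.07291442  0.15718023] (np.float64(316.2352637389006), np.float64(206.9446673642527)) [ 0.48511163 -0.07336926  0.16013785] [-0.01502302 -0.05479318 -0.04542763 -0.00097416  0.15188801 -0.00304931]
```

View pics/w3d.png

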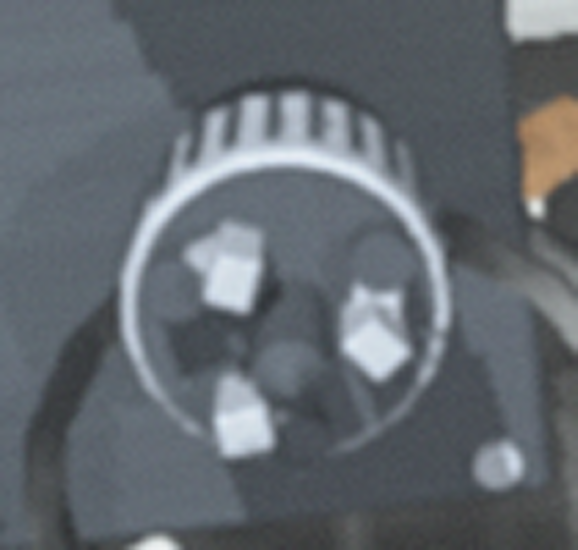

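```bash
python3 - <<'E'
from h import *
import pickle
for i in range(3): viewer.snapshot('wrist')
st=bot.state(); im=snap('wrist','w4.png'); pickle.dump(st,open('st4.pkl','wb')); print(st['ee_pos'],bot.state()['ee_pos'],st['time_s'])
im2=im[150:250,265:370,::-1]; cv2.imwrite('pics/w4d.png',cv2.resize(im2,None,fx=5.5,fy=5.5,interpolation=cv2.INTER_CUBIC))
im2=im[150:270,120:265,::-1]; cv2.imwrite('pics/w4e.png',cv2.resize(im2,None,fx=5,fy=5,interpolation=cv2.INTER_CUBIC))
E
```

```text
[ 0.48799443 -0.07455311  0.16517733] [ 0.48817565 -0.0746317   0.16548383] 3.6333
```

View pics/w4d.png

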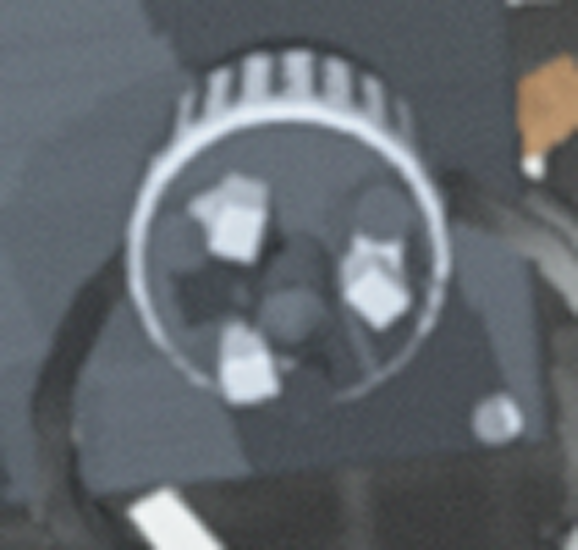

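View pics/w4e.png

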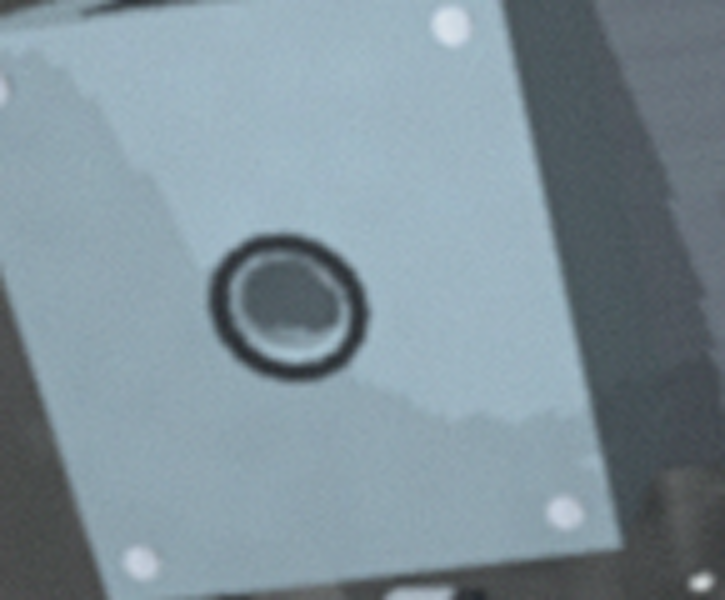

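```bash
python3 - <<'E'
from h import *
import pickle
st=pickle.load(open('st4.pkl','rb'))
print(wonz(st,(317.7,195.8),.08),wonz(st,(177.8,211.4),.07))
E
```

```text
[ 0.48603572 -0.07571072  0.08      ] [ 0.46393236 -0.1890673   0.07      ]
```

```bash
python3 -m handwheel '[{"tx":-0.001,"ty":-0.0015,"tz":-0.025,"roll":0,"claw":1},{"tx":-0.001,"ty":-0.0015,"tz":-0.055,"roll":0,"claw":1},{"tx":-0.001,"ty":-0.0015,"tz":-0.085,"roll":0,"claw":1},{"tx":-0.001,"ty":-0.0015,"tz":-0.105,"roll":0,"claw":1},{"tx":-0.001,"ty":-0.0015,"tz":-0.116,"roll":0,"claw":1}]' 120
python3 -m handwheel '[{"tx":0,"ty":0,"tz":0,"roll":0,"claw":1},{"tx":0,"ty":0,"tz":0,"roll":0,"claw":0.3},{"tx":0,"ty":0,"tz":0,"roll":0,"claw":-0.3},{"tx":0,"ty":0,"tz":0,"roll":0,"claw":-0.3},{"tx":0,"ty":0,"tz":0,"roll":0,"claw":-0.3}]' 120
python3 -m handwheel '[{"tx":0,"ty":0,"tz":0,"roll":0,"claw":-0.3},{"tx":0,"ty":0,"tz":0,"roll":0,"claw":-0.3},{"tx":0,"ty":0,"tz":0,"roll":0,"claw":-0.3},{"tx":0,"ty":0,"tz":0,"roll":0,"claw":-0.3},{"tx":0,"ty":0,"tz":0,"roll":0,"claw":-0.3}]' 120
```

```text
time_s: 4.1
ee_pos: [0.4862, -0.0759, 0.0469]
tool_rot: [0.0, 0.167, 0.986, -0.0]
force: [-0.2, 0.8, -0.1]
gripper_width: 0.0855
time_s: 4.52
ee_pos: [0.4875, -0.0759, 0.0495]
tool_rot: [0.002, 0.167, 0.986, 0.0]
force: [-15.1, 2.4, 80.3]
gripper_width: 0.0389
time_s: 4.93
ee_pos: [0.4876, -0.0759, 0.0508]
tool_rot: [0.002, 0.167, 0.986, -0.0]
force: [-10.1, 3.3, 35.6]
gripper_width: 0.035
```

```bash
python3 - <<'E'
from h import *
im=snap('wrist','w5.png'); print(bot.state())
E
```

```text
{'time_s': 4.9833, 'q': array([-2.48856298e-01,  4.74137653e-01,  1.92007489e+00,  9.62017021e-05,
        7.43707789e-01, -1.48425674e+00]), 'dq': array([-0.00098134,  0.0002722 ,  0.00130301, -0.00040643,  0.00076734,
        0.00120262]), 'effort': array([ -0.94797783, -33.09922099, -17.06046045,  -0.09528423,
        -2.65182272,   0.07095808]), 'ee_pos': array([ 0.4876141 , -0.0759168 ,  0.05076764]), 'tool_rot': array([ 1.83276101e-03,  1.66947595e-01,  9.85964060e-01, -1.16333298e-04]), 'force': array([-9.94428545,  3.43759343, 36.57678297]), 'moment': array([0.52193443, 1.66980841, 0.05359553]), 'gripper_width': 0.035161518244826544}
```

View pics/w5.png

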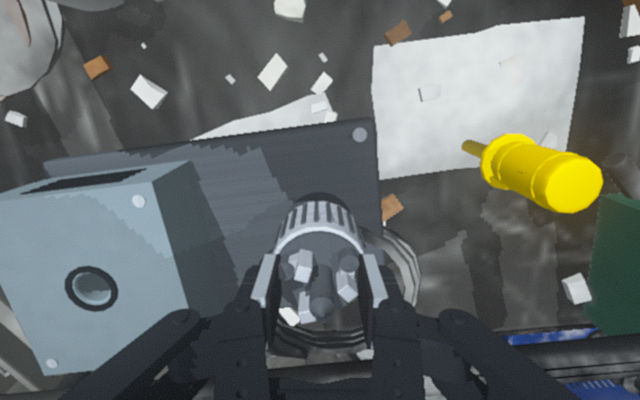

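```bash
python3 - <<'E'
from h import *
im=cv2.imread('pics/w5.png'); cv2.imwrite('pics/w5z.png',cv2.resize(im[180:380,180:450],None,fx=2.9,fy=2.9,interpolation=cv2.INTER_CUBIC))
a=snap('side','s5.png'); zoom(a,280,170,440,290,'s5z.png')
a=snap('scene','c5.png'); zoom(a,330,150,490,270,'c5z.png')
E
```

```text
(no output)
```

View pics/w5z.png

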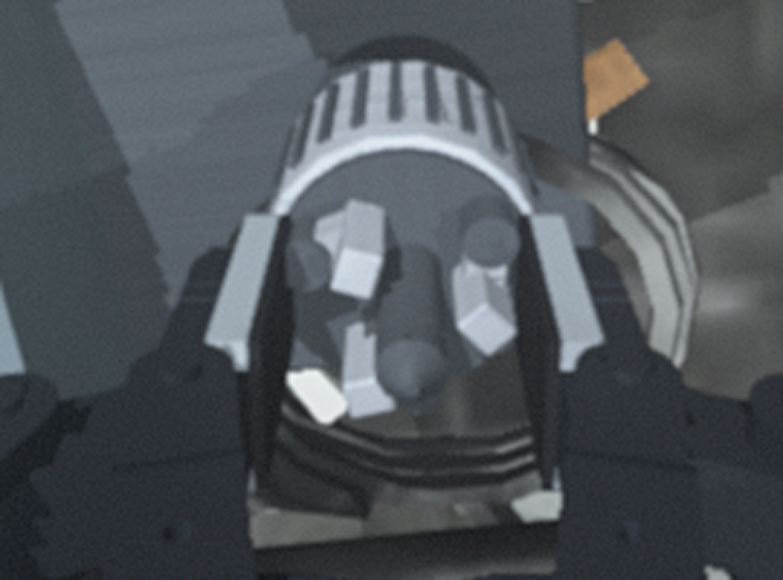

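View pics/s5z.png

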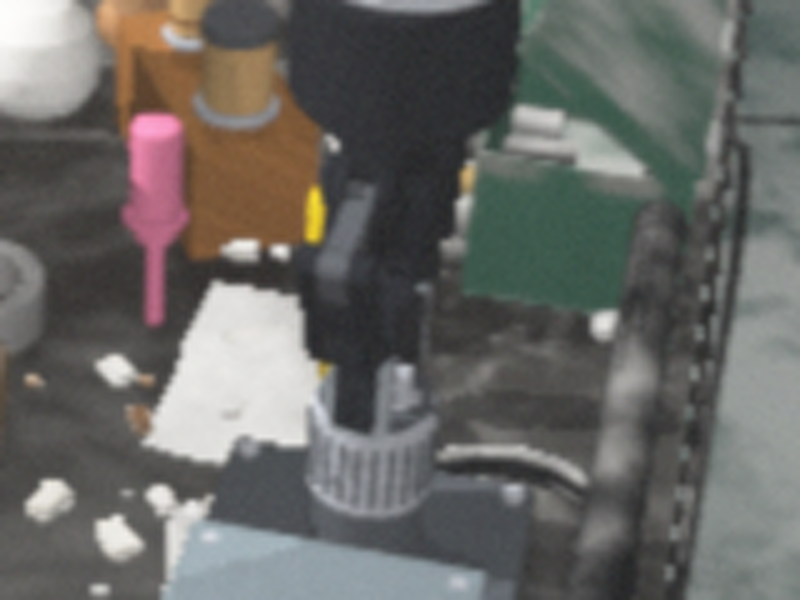

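View pics/c5z.png

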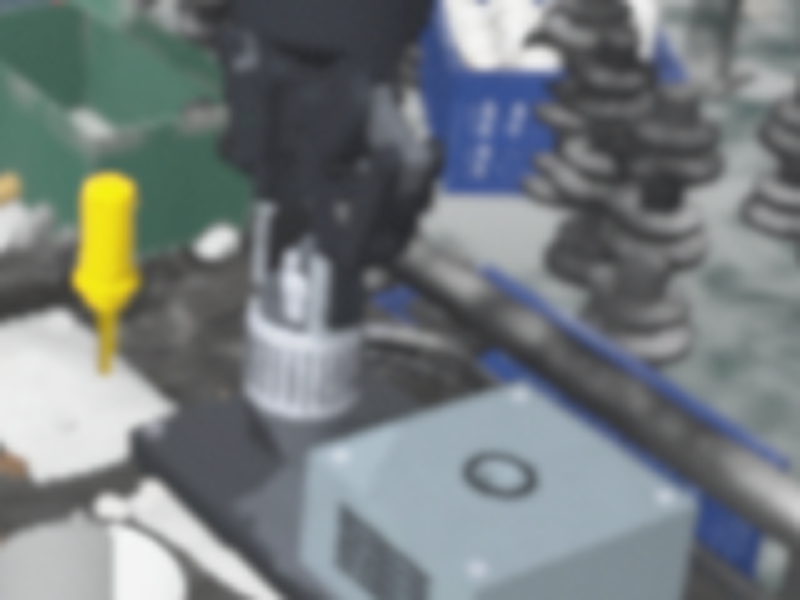

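```bash
python3 -m handwheel '[{"tx":0,"ty":0,"tz":0,"roll":0,"claw":1},{"tx":0,"ty":0,"tz":0,"roll":0,"claw":1},{"tx":0,"ty":0,"tz":0,"roll":0,"claw":1},{"tx":0,"ty":0,"tz":0,"roll":0,"claw":1},{"tx":0,"ty":0,"tz":0,"roll":0,"claw":1}]' 
python3 -m handwheel '[{"tx":0,"ty":0,"tz":-0.003,"roll":0,"claw":1},{"tx":0,"ty":0,"tz":-0.008,"roll":0,"claw":1},{"tx":0,"ty":0,"tz":-0.013,"roll":0,"claw":1},{"tx":0,"ty":0,"tz":-0.016,"roll":0,"claw":1},{"tx":0,"ty":0,"tz":-0.018,"roll":0,"claw":1}]' 
python3 - <<'E'
from h import *
im=snap('wrist','w6.png'); print(bot.state()['ee_pos'],bot.state()['force'])
a=snap('side','s6.png'); zoom(a,280,170,440,290,'s6z.png')
a=snap('scene','c6.png'); zoom(a,330,150,490,270,'c6z.png')
E
```

```text
time_s: 5.5
ee_pos: [0.4862, -0.0757, 0.0475]
tool_rot: [-0.0, 0.167, 0.986, -0.0]
force: [1.0, 1.3, -0.1]
gripper_width: 0.0856
time_s: 5.92
ee_pos: [0.4858, -0.0756, 0.0287]
tool_rot: [-0.001, 0.167, 0.986, 0.0]
force: [-0.6, -0.1, 0.2]
gripper_width: 0.0856
[ 0.48581384 -0.07562384  0.02861667] [-0.84050078  0.36789018 -0.60525677]
```

View pics/w6.png

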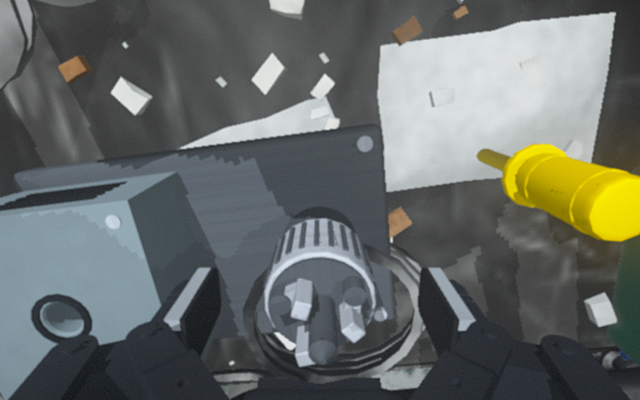

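View pics/s6z.png

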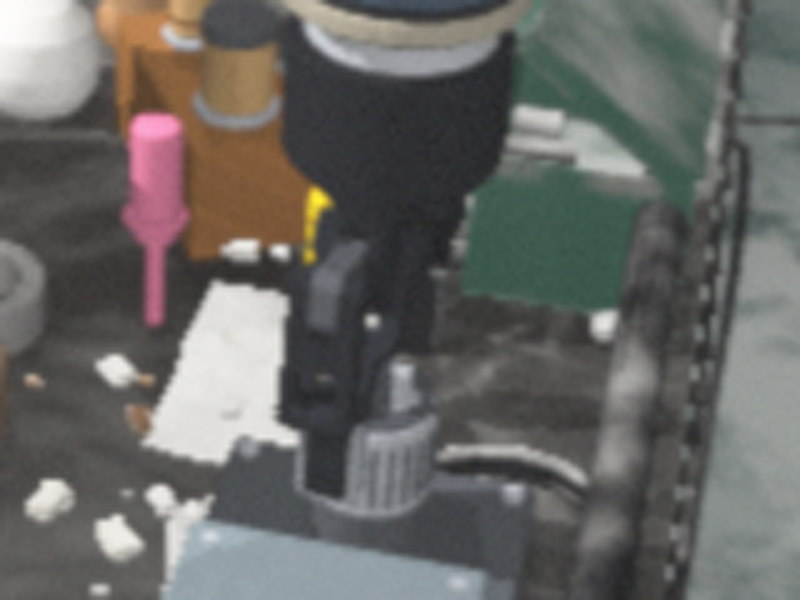

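View pics/c6z.png

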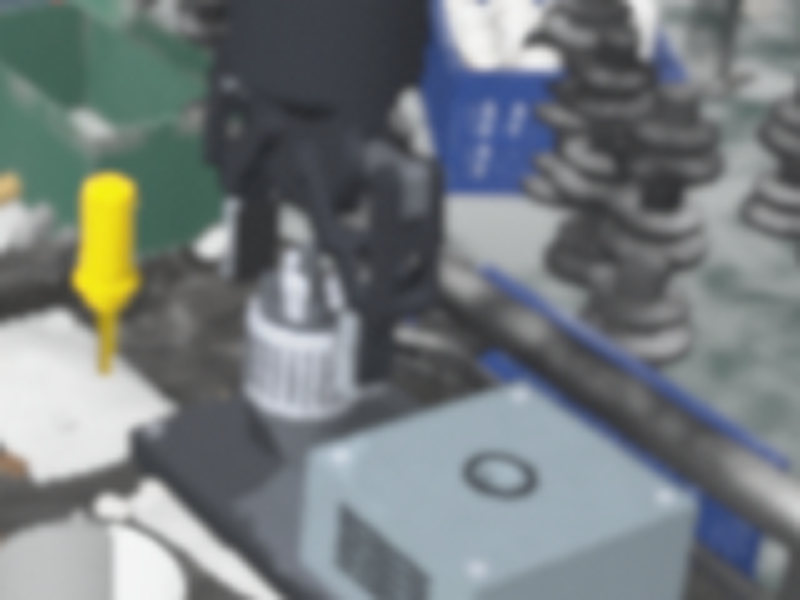

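```bash
python3 - <<'E'
from h import *
for y in (-.121,-.13):
  for z in (.03,.05,.06,.07,.08,.09): print(y,z,np.round(proj('side',[.468,y,z]),1),np.round(proj('scene',[.468,y,z]),1))
E
```

```text
-0.121 0.03 [342.8 286.8] [400.3 245.9]
-0.121 0.05 [343.4 278.2] [401.1 237.5]
-0.121 0.06 [343.7 273.8] [401.5 233.2]
-0.121 0.07 [344.  269.4] [401.9 228.8]
-0.121 0.08 [344.3 264.9] [402.4 224.4]
-0.121 0.09 [344.6 260.4] [402.8 219.9]
-0.13 0.03 [342.9 290.3] [403.8 248. ]
-0.13 0.05 [343.4 281.7] [404.7 239.5]
-0.13 0.06 [343.7 277.3] [405.2 235.2]
-0.13 0.07 [344.  272.9] [405.6 230.8]
-0.13 0.08 [344.4 268.4] [406.1 226.3]
-0.13 0.09 [344.7 263.8] [406.5 221.8]
```

```bash
python3 -m handwheel '[{"tx":0,"ty":0,"tz":-0.005,"roll":0,"claw":1},{"tx":0,"ty":0,"tz":-0.01,"roll":0,"claw":1},{"tx":0,"ty":0,"tz":-0.014,"roll":0,"claw":1},{"tx":0,"ty":0,"tz":-0.015,"roll":0,"claw":0.5},{"tx":0,"ty":0,"tz":-0.015,"roll":0,"claw":0.2}]' 60
python3 -m handwheel '[{"tx":0,"ty":0,"tz":0,"roll":0,"claw":0},{"tx":0,"ty":0,"tz":0,"roll":0,"claw":-0.2},{"tx":0,"ty":0,"tz":0,"roll":0,"claw":-0.2},{"tx":0,"ty":0,"tz":0,"roll":0,"claw":-0.2},{"tx":0,"ty":0,"tz":0,"roll":0,"claw":-0.2}]' 60
python3 - <<'E'
from h import *
im=snap('wrist','w7.png'); print(bot.state()['ee_pos'],bot.state()['force'],bot.state()['moment'])
E
```

```text
time_s: 6.48
ee_pos: [0.4859, -0.0756, 0.014]
tool_rot: [-0.0, 0.167, 0.986, 0.0]
force: [-0.4, 0.2, 1.0]
gripper_width: 0.0638
time_s: 6.9
ee_pos: [0.4864, -0.0755, 0.0148]
tool_rot: [0.0, 0.167, 0.986, 0.0]
force: [-1.3, 4.4, 5.7]
gripper_width: 0.0447
[ 0.48636586 -0.07553387  0.01484853] [-1.18255601  4.18716835  5.03124452] [7.56679905e-01 1.57049289e-01 7.49347003e-04]
```

View pics/w7.png

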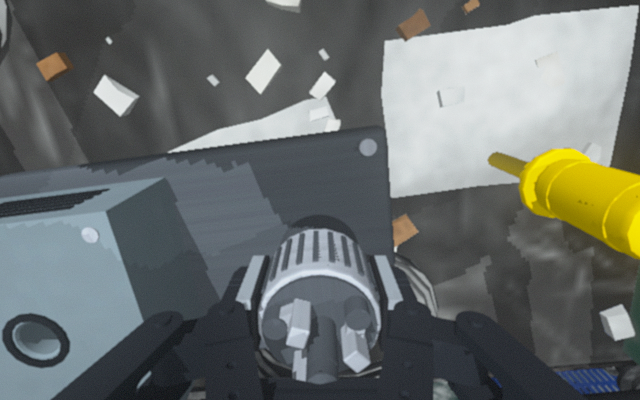

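```bash
python3 -m handwheel '[{"tx":0,"ty":0,"tz":0,"roll":0,"claw":-0.3},{"tx":0,"ty":0,"tz":0,"roll":0,"claw":-0.3},{"tx":0,"ty":0,"tz":0,"roll":-3,"claw":-0.3},{"tx":0,"ty":0,"tz":0,"roll":-7,"claw":-0.3},{"tx":0,"ty":0,"tz":0,"roll":-12,"claw":-0.3}]' 120
python3 -m handwheel '[{"tx":0,"ty":0,"tz":0,"roll":-5,"claw":-0.3},{"tx":0,"ty":0,"tz":0,"roll":-10,"claw":-0.3},{"tx":0,"ty":0,"tz":0,"roll":-15,"claw":-0.3},{"tx":0,"ty":0,"tz":0,"roll":-20,"claw":-0.3},{"tx":0,"ty":0,"tz":0,"roll":-25,"claw":-0.3}]' 120
python3 - <<'E'
from h import *
im=snap('wrist','w8.png'); s=bot.state(); print(s['ee_pos'],s['force'],s['moment'],s['q'])
E
```

```text
time_s: 7.37
ee_pos: [0.4865, -0.0753, 0.0151]
tool_rot: [0.0, 0.271, 0.963, 0.0]
force: [-0.9, 7.6, 9.3]
gripper_width: 0.0436
time_s: 7.78
ee_pos: [0.4869, -0.0749, 0.0151]
tool_rot: [0.0, 0.473, 0.881, 0.001]
force: [1.9, 11.8, 7.6]
gripper_width: 0.0438
[ 0.48690577 -0.07487802  0.01507781] [ 1.6021013  11.49193019  8.74840017] [ 1.67416745 -0.14564289 -0.14462397] [-2.47813346e-01  5.40274971e-01  1.93291946e+00  1.87711725e-03
  6.67139412e-01 -8.27548457e-01]
```

View pics/w8.png

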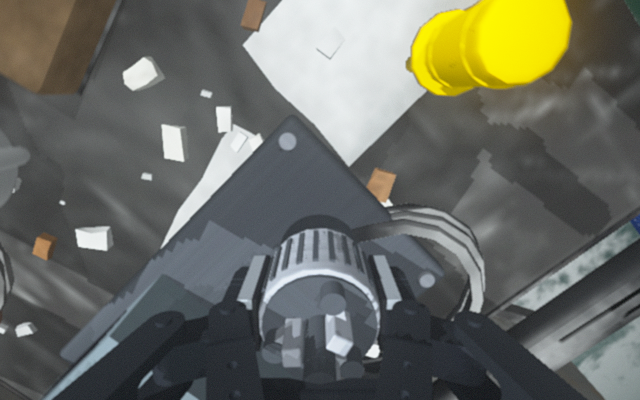

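```bash
python3 -m handwheel '[{"tx":0,"ty":0,"tz":0,"roll":-4,"claw":-0.3},{"tx":0,"ty":0,"tz":0,"roll":-8,"claw":-0.3},{"tx":0,"ty":0,"tz":0,"roll":-12,"claw":-0.3},{"tx":0,"ty":0,"tz":0,"roll":-16,"claw":-0.3},{"tx":0,"ty":0,"tz":0,"roll":-20,"claw":-0.3}]' 120
python3 - <<'E'
from h import *
im=snap('wrist','w9.png'); s=bot.state(); print(s['ee_pos'],s['force'],s['moment'],s['q'])
E
```

```text
time_s: 8.25
ee_pos: [0.4873, -0.0747, 0.0151]
tool_rot: [0.001, 0.619, 0.786, 0.001]
force: [5.3, 14.6, 4.8]
gripper_width: 0.0438
[ 0.48735704 -0.07473002  0.01507773] [ 3.80438086 13.68397163  5.3566683 ] [ 2.03612544 -0.53352629 -0.03922961] [-0.24747411  0.54049912  1.93246308  0.00236294  0.66655964 -0.48068547]
```

View pics/w9.png

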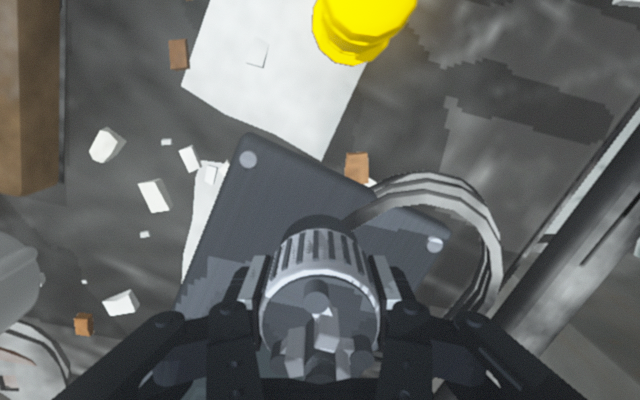

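```bash
python3 -m handwheel '[{"tx":0,"ty":0,"tz":0,"roll":-2,"claw":-0.3},{"tx":0,"ty":0,"tz":0,"roll":-4,"claw":-0.3},{"tx":0,"ty":0,"tz":0,"roll":-6,"claw":-0.3},{"tx":0,"ty":0,"tz":0,"roll":-8,"claw":-0.3},{"tx":0,"ty":0,"tz":0,"roll":-8,"claw":-0.3}]' 120
python3 - <<'E'
from h import *
im=snap('wrist','w10.png'); s=bot.state(); print(s['ee_pos'],s['force'],s['moment'],s['q'])
im2=im[220:400,220:420,::-1]; cv2.imwrite('pics/w10z.png',cv2.resize(im2,None,fx=3.3,fy=3.3,interpolation=cv2.INTER_CUBIC))
E
```

```text
time_s: 8.72
ee_pos: [0.4875, -0.0747, 0.0151]
tool_rot: [0.001, 0.671, 0.741, 0.001]
force: [5.1, 13.6, 5.0]
gripper_width: 0.0439
[ 0.48754359 -0.07470869  0.01509267] [ 5.96867311 14.14078542  4.51613808] [ 2.10293831 -0.6571341   0.12859317] [-0.24736418  0.54055804  1.93228117  0.00243224  0.66630404 -0.34929767]
```

View pics/w10z.png

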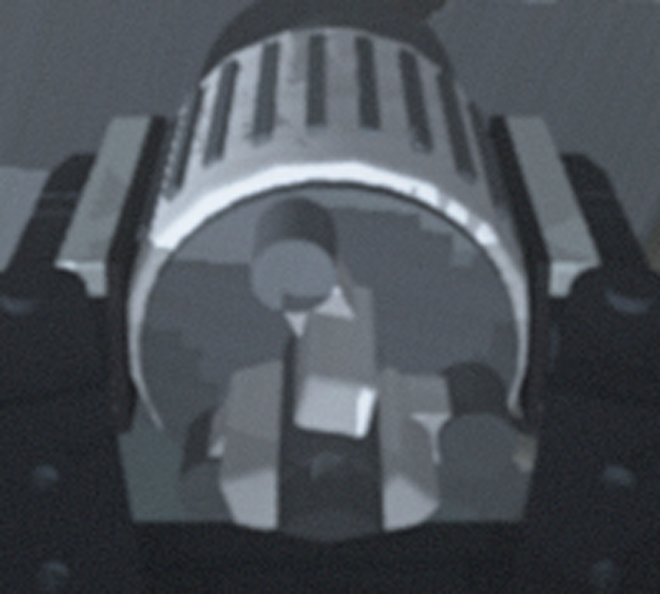

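```bash
python3 -m handwheel '[{"tx":0,"ty":0,"tz":0,"roll":-2,"claw":-0.3},{"tx":0,"ty":0,"tz":0,"roll":-4,"claw":-0.3},{"tx":0,"ty":0,"tz":0,"roll":-5,"claw":-0.3},{"tx":0,"ty":0,"tz":0,"roll":-5,"claw":-0.3},{"tx":0,"ty":0,"tz":0,"roll":-5,"claw":-0.3}]' 120
python3 - <<'E'
from h import *
im=snap('wrist','w11.png'); s=bot.state(); print(s['ee_pos'],s['force'],s['moment'],s['q'],s['effort'])
im2=im[220:400,220:420,::-1]; cv2.imwrite('pics/w11z.png',cv2.resize(im2,None,fx=3.3,fy=3.3,interpolation=cv2.INTER_CUBIC))
E
```

```text
time_s: 9.18
ee_pos: [0.4877, -0.0747, 0.0151]
tool_rot: [0.001, 0.702, 0.712, 0.001]
force: [7.1, 14.1, 3.4]
gripper_width: 0.0438
[ 0.48762178 -0.0747119   0.01509091] [ 6.3859227  13.94139814  4.02601725] [ 2.16753629 -0.71231736  0.33489061] [-0.24730671  0.54058672  1.9322304   0.00236541  0.66612392 -0.26271624] [ -7.7543664  -48.14422488 -15.95053554  -2.07042262   0.42035848
   0.30089191]
```

View pics/w11z.png

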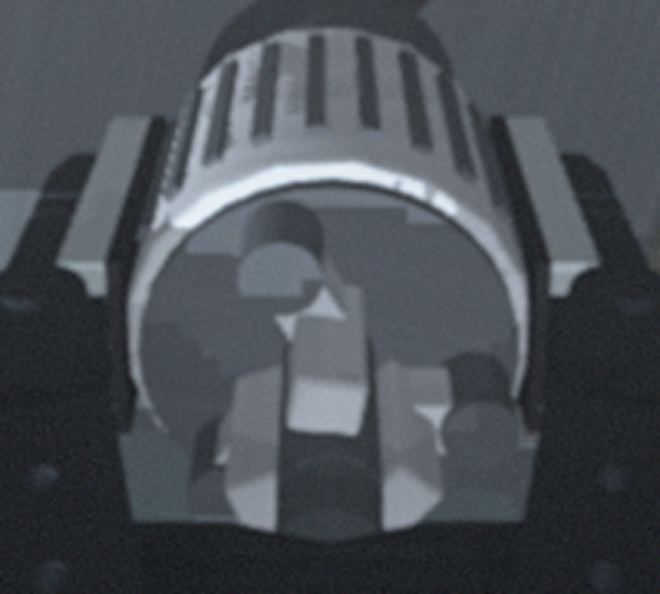

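```bash
python3 -m handwheel '[{"tx":0,"ty":0,"tz":0,"roll":-1,"claw":-0.3},{"tx":0,"ty":0,"tz":0,"roll":-2,"claw":-0.3},{"tx":0,"ty":0,"tz":0,"roll":-3,"claw":-0.3},{"tx":0,"ty":0,"tz":0,"roll":-4,"claw":-0.3},{"tx":0,"ty":0,"tz":0,"roll":-4,"claw":-0.3}]' 120
python3 - <<'E'
from h import *
s=bot.state(); print(s['ee_pos'],s['force'],s['moment'],s['q'],s['effort'])
E
```

```text
time_s: 9.65
ee_pos: [0.4878, -0.0747, 0.0151]
tool_rot: [0.001, 0.727, 0.687, 0.001]
force: [6.7, 14.4, 3.2]
gripper_width: 0.0436
[ 0.48775004 -0.0747228   0.01509448] [ 6.68833812 14.43367988  3.19049601] [ 2.20991286 -0.83508318  0.4430128 ] [-0.24720409  0.54065863  1.93206889  0.00220227  0.6659784  -0.1921881 ] [ -7.90539891 -48.30578685 -15.7636857   -1.99929535   0.52844424
   0.70014719]
```

```bash
python3 -m handwheel '[{"tx":0,"ty":0,"tz":0,"roll":-1,"claw":-0.3},{"tx":0,"ty":0,"tz":0,"roll":-2,"claw":-0.3},{"tx":0,"ty":0,"tz":0,"roll":-3,"claw":-0.3},{"tx":0,"ty":0,"tz":0,"roll":-3,"claw":-0.3},{"tx":0,"ty":0,"tz":0,"roll":-3,"claw":-0.3}]' 120
python3 - <<'E'
from h import *
im=snap('wrist','w12.png'); s=bot.state(); print(s['moment'],s['q'][5],s['effort'][5])
im2=im[220:400,220:420,::-1]; cv2.imwrite('pics/w12z.png',cv2.resize(im2,None,fx=3.3,fy=3.3,interpolation=cv2.INTER_CUBIC))
E
```

```text
time_s: 10.07
ee_pos: [0.4878, -0.0748, 0.0151]
tool_rot: [0.001, 0.744, 0.668, 0.001]
force: [7.2, 15.8, 4.3]
gripper_width: 0.0438
[ 2.26833433 -0.88445027  1.13495154] -0.14179089113670112 1.1935358494520187
```

View pics/w12z.png

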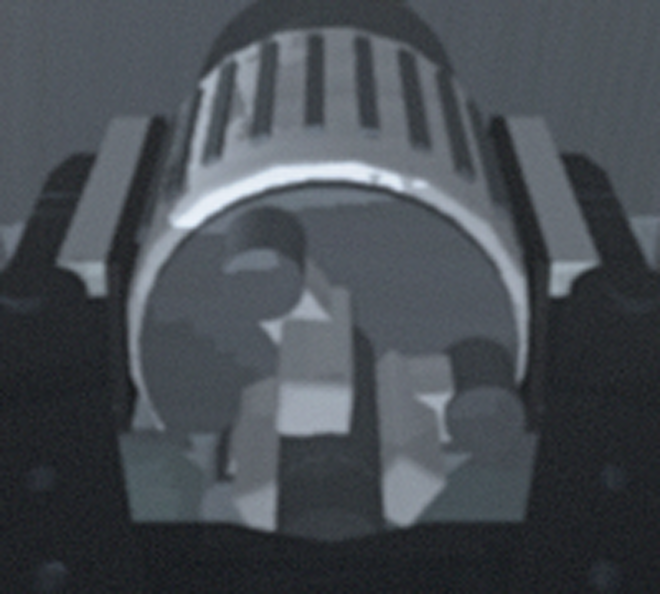

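```bash
python3 -m handwheel '[{"tx":0,"ty":0,"tz":0,"roll":0,"claw":0.2},{"tx":0,"ty":0,"tz":0,"roll":0,"claw":0.6},{"tx":0,"ty":0,"tz":0,"roll":0,"claw":0.6},{"tx":0,"ty":0,"tz":0.02,"roll":0,"claw":0.6},{"tx":0,"ty":0,"tz":0.05,"roll":0,"claw":0.6}]' 
python3 -m handwheel '[{"tx":0,"ty":0,"tz":0.035,"roll":0,"claw":0.6},{"tx":0,"ty":0,"tz":0.07,"roll":0,"claw":0.6},{"tx":0,"ty":0,"tz":0.11,"roll":3,"claw":0.6},{"tx":-0.007,"ty":0.025,"tz":0.14,"roll":8,"claw":0.6},{"tx":-0.015,"ty":0.05,"tz":0.17,"roll":12,"claw":0.6}]' 
python3 - <<'E'
from h import *
import pickle
viewer.snapshot('wrist')
im=snap('side','s13.png'); zoom(im,280,170,440,290,'s13z.png')
im=snap('wrist','w13.png')
E
```

```text
time_s: 10.53
ee_pos: [0.4844, -0.0756, 0.0631]
tool_rot: [-0.002, 0.745, 0.667, -0.001]
force: [0.1, 0.5, 0.4]
gripper_width: 0.0685
time_s: 10.95
ee_pos: [0.471, -0.026, 0.2364]
tool_rot: [0.001, 0.67, 0.742, 0.0]
force: [0.0, 0.7, 0.0]
gripper_width: 0.0681
```

View pics/s13z.png

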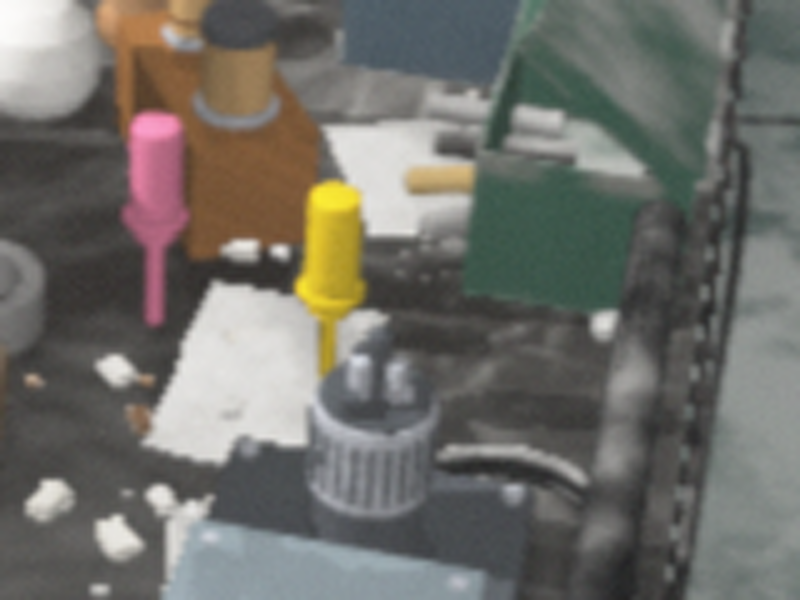

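View pics/w13.png

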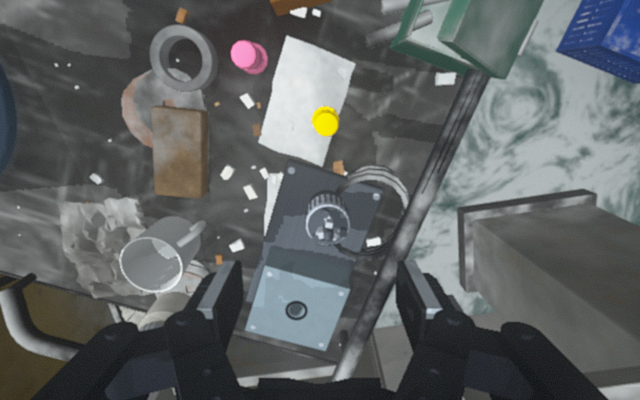

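```bash
python3 - <<'E'
from h import *
im=cv2.imread('pics/w13.png')[175:260,285:370]; cv2.imwrite('pics/w13z.png',cv2.resize(im,None,fx=7,fy=7,interpolation=cv2.INTER_CUBIC))
E
```

```text
(no output)
```

View pics/w13z.png

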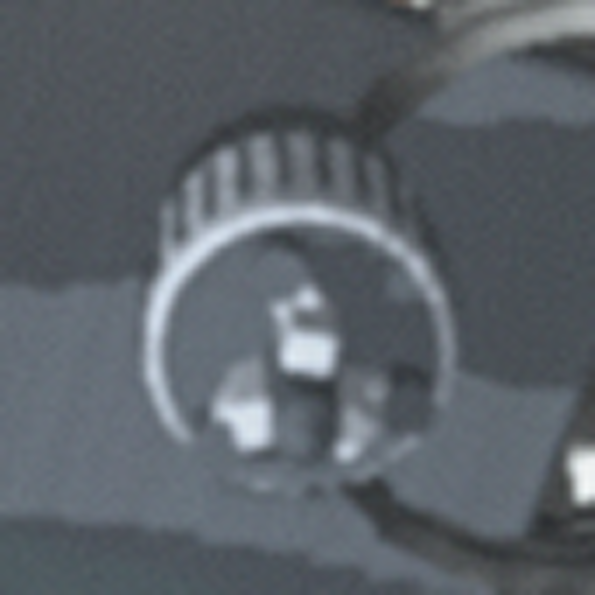

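```bash
python3 -m handwheel '[{"tx":-0.01,"ty":0.035,"tz":0,"roll":3,"claw":0.6},{"tx":-0.02,"ty":0.07,"tz":0,"roll":6,"claw":0.6},{"tx":-0.03,"ty":0.105,"tz":0,"roll":9,"claw":0.6},{"tx":-0.04,"ty":0.14,"tz":0,"roll":11,"claw":0.6},{"tx":-0.045,"ty":0.175,"tz":0,"roll":11,"claw":0.6}]' 
python3 -m handwheel '[{"tx":-0.007,"ty":0.03,"tz":0,"roll":0,"claw":0.6},{"tx":-0.015,"ty":0.06,"tz":0,"roll":0,"claw":0.6},{"tx":-0.018,"ty":0.075,"tz":0,"roll":0,"claw":0.6},{"tx":-0.018,"ty":0.08,"tz":0,"roll":0,"claw":0.6},{"tx":-0.018,"ty":0.08,"tz":0,"roll":0,"claw":0.6}]' 
python3 - <<'E'
from h import *
import pickle
for i in range(4): viewer.snapshot('wrist')
st=bot.state(); im=snap('wrist','w14.png'); pickle.dump(st,open('st14.pkl','wb')); print(st['ee_pos'],bot.state()['ee_pos'])
E
```

```text
time_s: 11.52
ee_pos: [0.4249, 0.1499, 0.2333]
tool_rot: [-0.001, 0.596, 0.803, -0.001]
force: [0.9, -0.5, -0.3]
gripper_width: 0.0679
time_s: 11.93
ee_pos: [0.4081, 0.2294, 0.2334]
tool_rot: [-0.0, 0.596, 0.803, -0.001]
force: [0.7, 0.1, -0.2]
gripper_width: 0.0685
[0.40852113 0.22812655 0.23419233] [0.40853449 0.22824226 0.23432135]
```

View pics/w14.png

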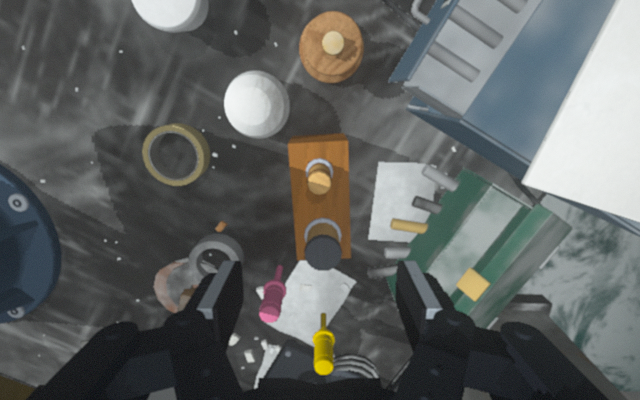

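```bash
python3 - <<'E'
from h import *
import pickle
im=cv2.imread('pics/w14.png')[130:270,270:380]; cv2.imwrite('pics/w14z.png',cv2.resize(im,None,fx=4.2,fy=4.2,interpolation=cv2.INTER_CUBIC))
st=pickle.load(open('st14.pkl','rb'))
print(wonz(st,(319.5,183),.108),wonz(st,(319.5,168),.064),'drift',wonz(st,(323,252),.108),'cap',wonz(st,(257,105),.03),'ch',wonz(st,(333,44),.06))
E
```

```text
[0.40829876 0.2281094  0.108     ] [0.40728293 0.23170817 0.064     ] drift [0.43097978 0.16419226 0.108     ] cap [0.32763022 0.26996573 0.03      ] ch [0.38612957 0.34490785 0.06      ]
```

View pics/w14z.png

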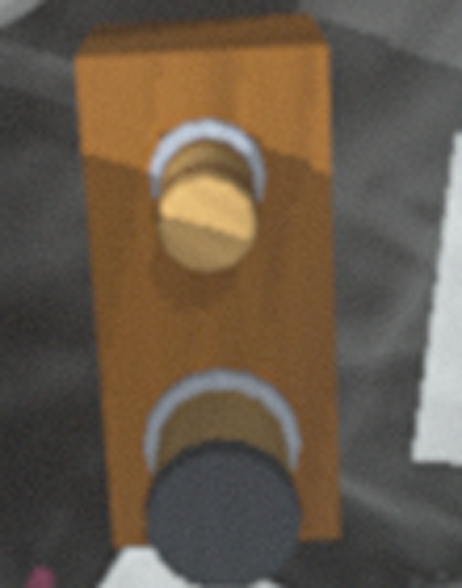

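```bash
python3 -m handwheel '[{"tx":0,"ty":0,"tz":-0.03,"roll":0,"claw":0.4},{"tx":0,"ty":0,"tz":-0.06,"roll":0,"claw":0.4},{"tx":0,"ty":0,"tz":-0.09,"roll":0,"claw":0.4},{"tx":0,"ty":0,"tz":-0.11,"roll":0,"claw":0.4},{"tx":0,"ty":0,"tz":-0.12,"roll":0,"claw":0.4}]' 
python3 - <<'E'
from h import *
import pickle
for i in range(2): viewer.snapshot('wrist')
st=bot.state(); im=snap('wrist','w15.png'); pickle.dump(st,open('st15.pkl','wb')); print(st['ee_pos'],st['gripper_width'],wproj(st,[.4083,.2284,.108]))
E
```

```text
time_s: 12.6
ee_pos: [0.4073, 0.2281, 0.1122]
tool_rot: [-0.001, 0.597, 0.802, -0.001]
force: [-2.1, -0.8, 0.0]
gripper_width: 0.0598
[0.40775553 0.2284969  0.11348661] 0.05960396726639484 (np.float64(321.11107407511616), np.float64(240.10354950227082))
```

View pics/w15.png

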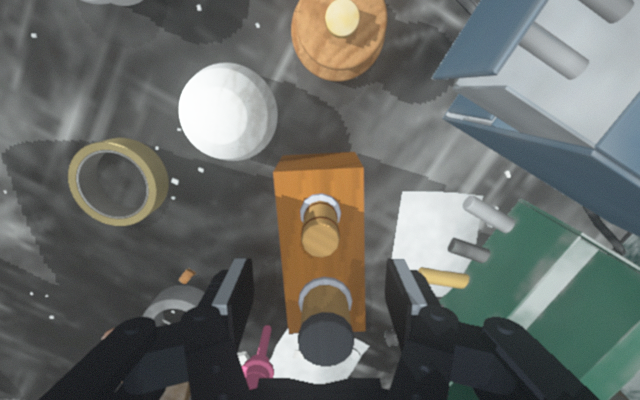

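```bash
python3 -m handwheel '[{"tx":0,"ty":0,"tz":-0.02,"roll":0,"claw":0.4},{"tx":0,"ty":0,"tz":-0.04,"roll":0,"claw":0.4},{"tx":0,"ty":0,"tz":-0.058,"roll":0,"claw":0.4},{"tx":0,"ty":0,"tz":-0.068,"roll":0,"claw":0.4},{"tx":0,"ty":0,"tz":-0.072,"roll":0,"claw":0.4}]' 
python3 - <<'E'
from h import *
import pickle
for i in range(2): viewer.snapshot('wrist')
st=bot.state(); im=snap('wrist','w16.png'); print(st['ee_pos'],st['gripper_width'],wproj(st,[.4083,.2284,.108]))
E
```

```text
time_s: 13.17
ee_pos: [0.4085, 0.2292, 0.0424]
tool_rot: [0.0, 0.597, 0.803, 0.0]
force: [1.0, -0.7, 0.6]
gripper_width: 0.0598
[0.40864284 0.22940359 0.04304697] 0.059610746581791406 (np.float64(319.35419606075527), np.float64(322.73500426984674))
```

View pics/w16.png

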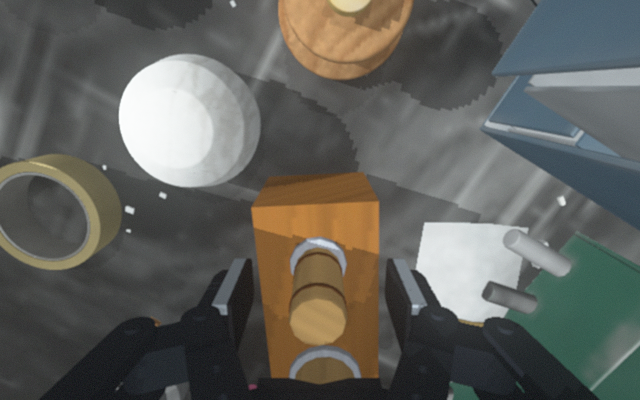

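```bash
python3 -m handwheel '[{"tx":0,"ty":0,"tz":0,"roll":0,"claw":0},{"tx":0,"ty":0,"tz":0,"roll":0,"claw":-0.4},{"tx":0,"ty":0,"tz":0,"roll":0,"claw":-0.8},{"tx":0,"ty":0,"tz":0,"roll":0,"claw":-0.8},{"tx":0,"ty":0,"tz":0,"roll":0,"claw":-0.8}]' 60
python3 -m handwheel '[{"tx":0,"ty":0,"tz":0,"roll":0,"claw":-0.8},{"tx":0,"ty":0,"tz":0,"roll":0,"claw":-0.8},{"tx":0,"ty":0,"tz":0,"roll":0,"claw":-0.8},{"tx":0,"ty":0,"tz":0,"roll":0,"claw":-0.8},{"tx":0,"ty":0,"tz":0,"roll":0,"claw":-0.8}]' 60
python3 - <<'E'
from h import *
st=bot.state(); im=snap('wrist','w17.png'); print(st['ee_pos'],st['gripper_width'],st['force'],st['moment'])
E
```

```text
time_s: 13.73
ee_pos: [0.4086, 0.2295, 0.0433]
tool_rot: [0.0, 0.596, 0.803, 0.0]
force: [-0.5, -0.4, 7.2]
gripper_width: 0.0206
time_s: 14.15
ee_pos: [0.4086, 0.2295, 0.0432]
tool_rot: [0.0, 0.596, 0.803, 0.0]
force: [-1.1, 0.5, 6.6]
gripper_width: 0.0204
[0.40863437 0.22947525 0.04324111] 0.020393812669585707 [-1.14750132  0.53842212  6.55052011] [-0.12815547  0.18384755  0.02887279]
```

View pics/w17.png

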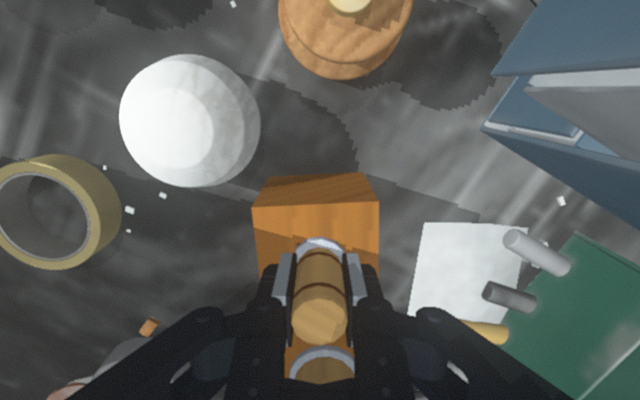

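```bash
python3 -m handwheel '[{"tx":0,"ty":0,"tz":0.02,"roll":0,"claw":-0.8},{"tx":0,"ty":0,"tz":0.05,"roll":0,"claw":-0.8},{"tx":0,"ty":0,"tz":0.085,"roll":0,"claw":-0.8},{"tx":0,"ty":0,"tz":0.12,"roll":0,"claw":-0.8},{"tx":0,"ty":0,"tz":0.14,"roll":0,"claw":-0.8}]' 60
python3 -m handwheel '[{"tx":0,"ty":0,"tz":0.015,"roll":0,"claw":-0.8},{"tx":0,"ty":0,"tz":0.03,"roll":0,"claw":-0.8},{"tx":0,"ty":0,"tz":0.03,"roll":0,"claw":-0.8},{"tx":0,"ty":0,"tz":0.03,"roll":0,"claw":-0.8},{"tx":0,"ty":0,"tz":0.03,"roll":0,"claw":-0.8}]' 60
python3 - <<'E'
from h import *
st=bot.state(); im=snap('wrist','w18.png'); print(st['ee_pos'],st['gripper_width'],st['force'],st['moment'])
im=snap('side','s18.png')
E
```

```text
time_s: 14.62
ee_pos: [0.409, 0.2296, 0.1862]
tool_rot: [0.001, 0.596, 0.803, 0.002]
force: [0.6, 0.1, -1.0]
gripper_width: 0.0208
time_s: 15.03
ee_pos: [0.4077, 0.2291, 0.2116]
tool_rot: [-0.0, 0.596, 0.803, -0.001]
force: [-0.3, -0.4, -1.7]
gripper_width: 0.0208
[0.40774166 0.22906852 0.21155248] 0.020772022284886227 [-0.25447016 -0.39256161 -1.66397462] [-0.01179131  0.00048931  0.03712873]
```

View pics/w18.png

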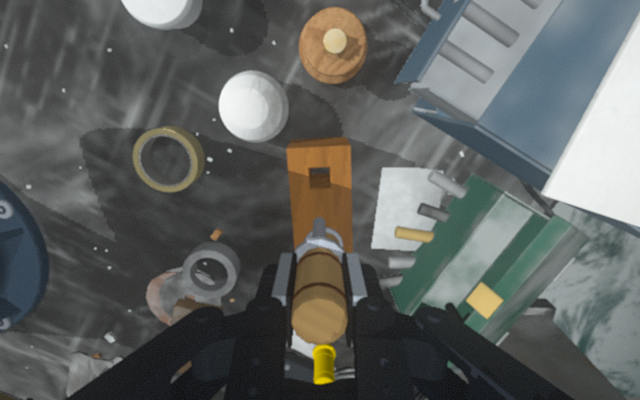

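View pics/s18.png

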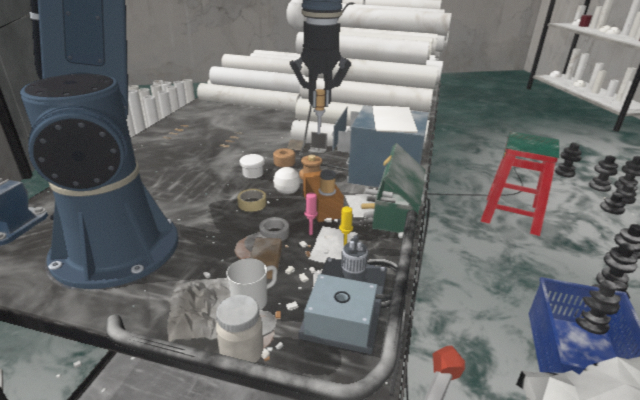

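```bash
python3 -m handwheel '[{"tx":0.003,"ty":-0.02,"tz":0,"roll":0,"claw":-0.8},{"tx":0.006,"ty":-0.05,"tz":0,"roll":0,"claw":-0.8},{"tx":0.01,"ty":-0.08,"tz":0,"roll":0,"claw":-0.8},{"tx":0.014,"ty":-0.11,"tz":0,"roll":0,"claw":-0.8},{"tx":0.018,"ty":-0.14,"tz":0,"roll":0,"claw":-0.8}]' 60
python3 -m handwheel '[{"tx":0.004,"ty":-0.03,"tz":0,"roll":0,"claw":-0.8},{"tx":0.008,"ty":-0.06,"tz":0,"roll":0,"claw":-0.8},{"tx":0.012,"ty":-0.09,"tz":0,"roll":0,"claw":-0.8},{"tx":0.016,"ty":-0.12,"tz":0,"roll":0,"claw":-0.8},{"tx":0.02,"ty":-0.15,"tz":0,"roll":0,"claw":-0.8}]' 60
python3 -m handwheel '[{"tx":0.004,"ty":-0.03,"tz":0,"roll":0,"claw":-0.8},{"tx":0.008,"ty":-0.06,"tz":0,"roll":0,"claw":-0.8},{"tx":0.012,"ty":-0.09,"tz":0,"roll":0,"claw":-0.8},{"tx":0.016,"ty":-0.115,"tz":0,"roll":0,"claw":-0.8},{"tx":0.018,"ty":-0.128,"tz":0,"roll":0,"claw":-0.8}]' 60
python3 -m handwheel '[{"tx":0,"ty":0,"tz":-0.015,"roll":0,"claw":-0.8},{"tx":0,"ty":0,"tz":-0.03,"roll":0,"claw":-0.8},{"tx":0,"ty":0,"tz":-0.04,"roll":0,"claw":-0.8},{"tx":0,"ty":0,"tz":-0.05,"roll":0,"claw":-0.8},{"tx":0,"ty":0,"tz":-0.05,"roll":0,"claw":-0.8}]' 60
python3 - <<'E'
from h import *
import pickle
for i in range(6): viewer.snapshot('wrist')
st=bot.state(); im=snap('wrist','w19.png'); pickle.dump(st,open('st19.pkl','wb')); print(st['ee_pos'],bot.state()['ee_pos'],st['tool_rot'])
im=snap('side','s19.png'); zoom(im,270,150,430,350,'s19z.png')
im=snap('scene','c19.png'); zoom(im,350,120,510,300,'c19z.png')
E
```

```text
time_s: 15.55
ee_pos: [0.4258, 0.088, 0.2117]
tool_rot: [-0.0, 0.596, 0.803, -0.0]
force: [1.4, -0.4, -1.0]
gripper_width: 0.021
time_s: 15.97
ee_pos: [0.4458, -0.0622, 0.2117]
tool_rot: [-0.001, 0.597, 0.803, -0.0]
force: [1.5, -0.6, -1.5]
gripper_width: 0.0206
time_s: 16.38
ee_pos: [0.4641, -0.1911, 0.2116]
tool_rot: [-0.0, 0.597, 0.802, -0.0]
force: [0.7, 1.2, -1.0]
gripper_width: 0.0208
time_s: 16.8
ee_pos: [0.4633, -0.1879, 0.1605]
tool_rot: [-0.002, 0.596, 0.803, -0.0]
force: [-0.9, 0.4, -1.3]
gripper_width: 0.0205
[ 0.46455587 -0.18877242  0.16312124] [ 0.46448669 -0.18879357  0.16306169] [5.59824763e-04 5.96433530e-01 8.02662272e-01 8.50607943e-05]
```

View pics/w19.png

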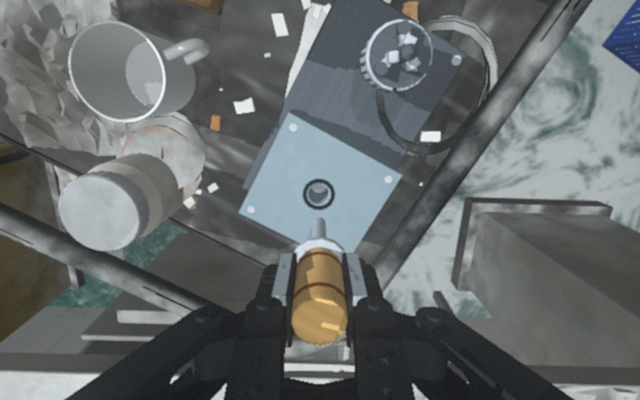

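View pics/s19z.png

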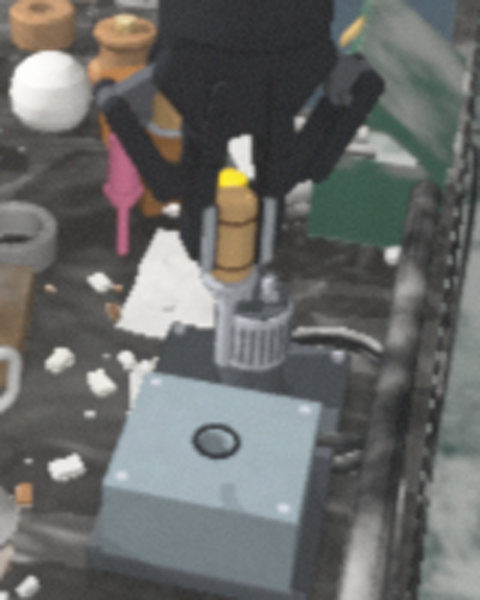

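View pics/c19z.png

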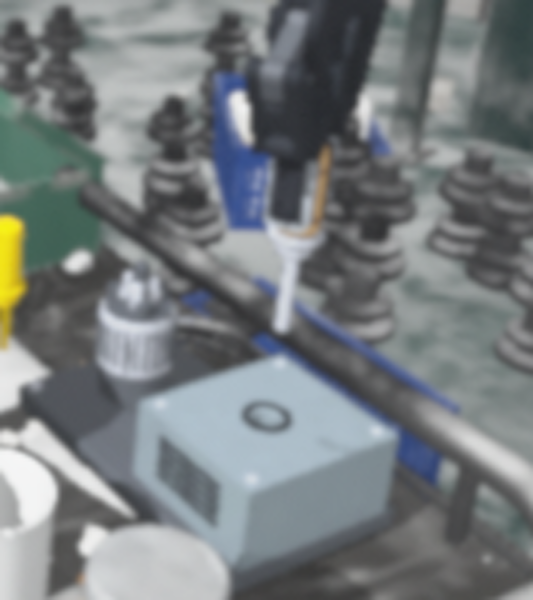

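```bash
python3 - <<'E'
from h import *
import pickle
im=cv2.imread('pics/w19.png')[160:270,260:380]; cv2.imwrite('pics/w19z.png',cv2.resize(im,None,fx=5,fy=5,interpolation=cv2.INTER_CUBIC))
E
```

```text
(no output)
```

View pics/w19z.png

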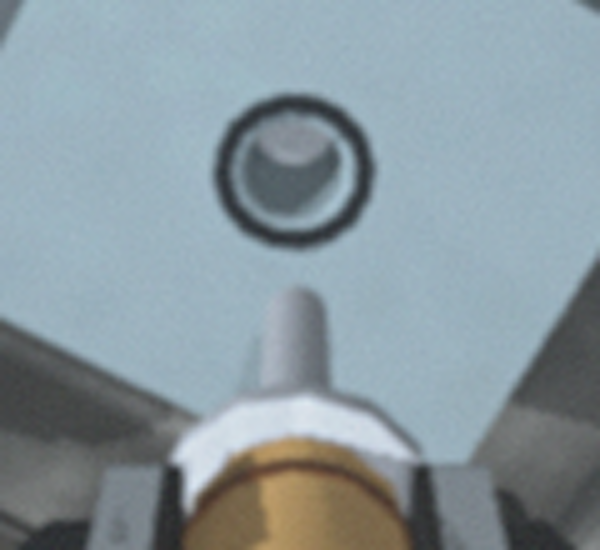

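```bash
python3 - <<'E'
from h import *
import pickle
st=pickle.load(open('st19.pkl','rb')); e=st['ee_pos']; q=st['tool_rot']
R=Ro.from_quat([q[1],q[2],q[3],q[0]]).as_matrix()
for x in (-.002,0,.002,.004): print(x,wproj(st,e+R@[x,0,.036]))
print(wonz(st,(319,194.2),.07),wonz(st,(319.4,223.2),.127),e)
# scene/side tip
for X in ([e[0],e[1],.127],): print(proj('side',X),proj('scene',X))
E
```

```text
-0.002 (np.float64(320.0060388468228), np.float64(222.74649887102407))
0 (np.float64(320.0108413416919), np.float64(219.83566395297234))
0.002 (np.float64(320.0156711476698), np.float64(216.90827552862868))
0.004 (np.float64(320.0205284983924), np.float64(213.96419198916666))
[ 0.46413553 -0.18922967  0.07      ] [ 0.46490172 -0.1911649   0.127     ] [ 0.46455587 -0.18877242  0.16312124]
(np.float64(344.12030710462216), np.float64(269.74616444507683)) (np.float64(433.94241380867993), np.float64(218.1243159043587))
```

```bash
python3 -m handwheel '[{"tx":-0.0005,"ty":0.001,"tz":-0.01,"roll":0,"claw":-0.8},{"tx":-0.0005,"ty":0.001,"tz":-0.025,"roll":0,"claw":-0.8},{"tx":-0.0005,"ty":0.001,"tz":-0.04,"roll":0,"claw":-0.8},{"tx":-0.0005,"ty":0.001,"tz":-0.048,"roll":0,"claw":-0.8},{"tx":-0.0005,"ty":0.001,"tz":-0.05,"roll":0,"claw":-0.8}]' 60
python3 - <<'E'
from h import *
import pickle
for i in range(4): viewer.snapshot('wrist')
st=bot.state(); im=snap('wrist','w20.png'); print(st['ee_pos'],st['force'])
zoom(im,240,130,400,260,'w20z.png')
im=snap('side','s20.png'); zoom(im,300,240,390,320,'s20z.png')
im=snap('scene','c20.png'); zoom(im,380,190,480,270,'c20z.png')
E
```

```text
time_s: 17.67
ee_pos: [0.4629, -0.1873, 0.1108]
tool_rot: [-0.001, 0.597, 0.803, -0.0]
force: [0.2, 0.2, -1.0]
gripper_width: 0.0206
[ 0.4640583  -0.1878765   0.11302076] [-0.05923285 -0.11449391 -0.71476178]
```

View pics/w20z.png

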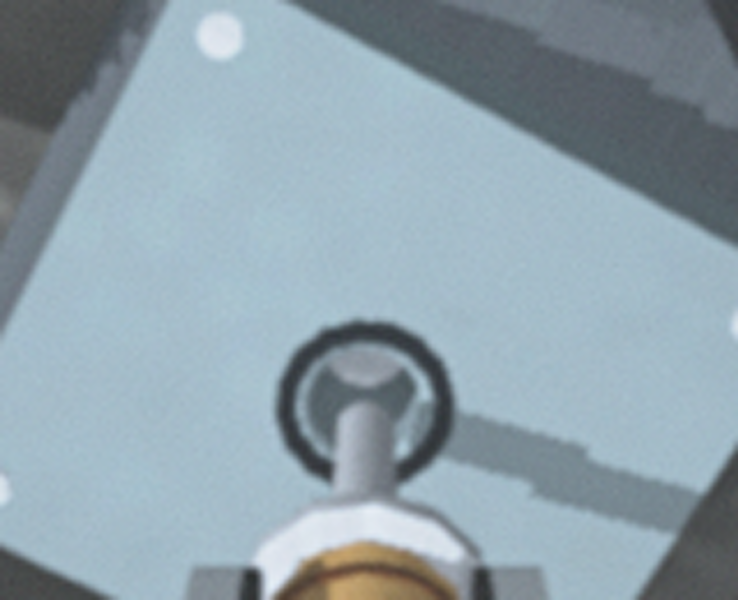

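View pics/s20z.png

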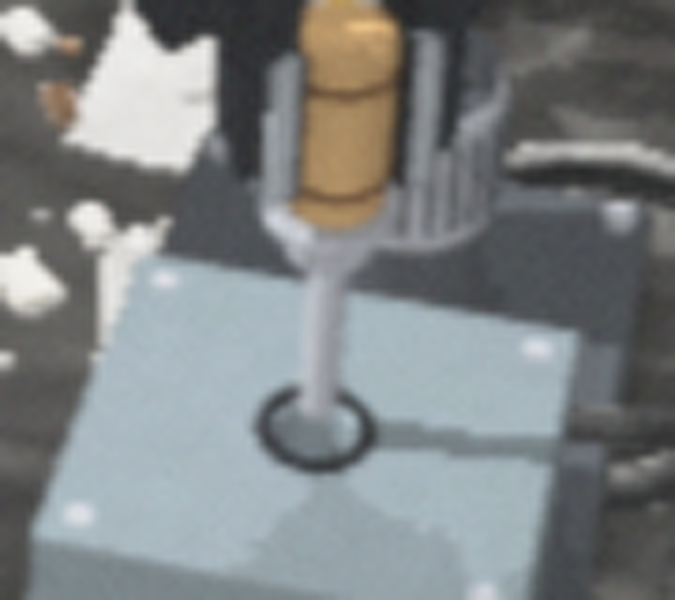

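View pics/c20z.png

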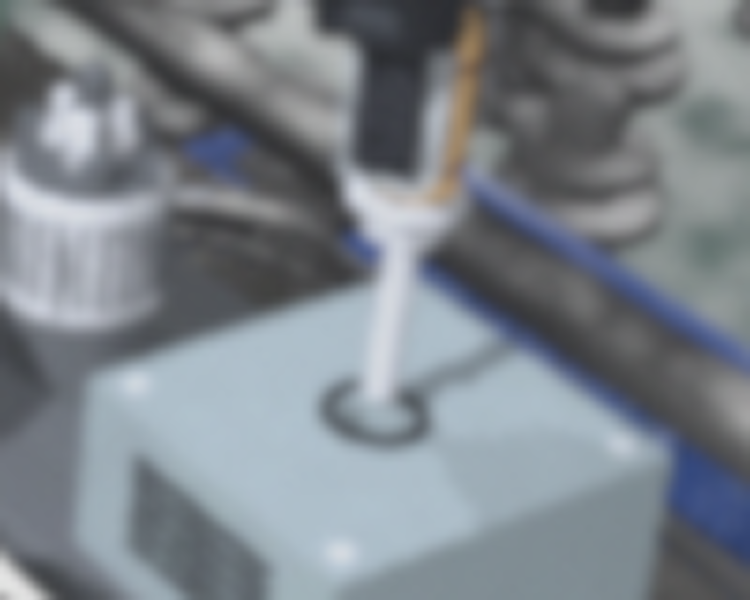

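```bash
python3 -m handwheel '[{"tx":0,"ty":0,"tz":-0.008,"roll":0,"claw":-0.8},{"tx":0,"ty":0,"tz":-0.016,"roll":0,"claw":-0.8},{"tx":0,"ty":0,"tz":-0.024,"roll":0,"claw":-0.8},{"tx":0,"ty":0,"tz":-0.029,"roll":0,"claw":-0.8},{"tx":0,"ty":0,"tz":-0.030,"roll":0,"claw":-0.8}]' 60
python3 -m handwheel '[{"tx":0,"ty":0,"tz":-0.002,"roll":0,"claw":-0.8},{"tx":0,"ty":0,"tz":-0.004,"roll":0,"claw":-0.8},{"tx":0,"ty":0,"tz":-0.006,"roll":0,"claw":-0.8},{"tx":0,"ty":0,"tz":-0.007,"roll":0,"claw":-0.8},{"tx":0,"ty":0,"tz":-0.007,"roll":0,"claw":-0.8}]' 60
python3 - <<'E'
from h import *
for i in range(4): viewer.snapshot('wrist')
st=bot.state();print(st['ee_pos'],st['force'],st['time_s'])
E
```

```text
time_s: 18.43
ee_pos: [0.4631, -0.1874, 0.0811]
tool_rot: [-0.001, 0.597, 0.803, -0.0]
force: [-0.8, 0.9, -1.0]
gripper_width: 0.0203
time_s: 18.85
ee_pos: [0.4638, -0.1878, 0.0756]
tool_rot: [0.0, 0.597, 0.803, 0.0]
force: [-1.5, 0.3, 3.6]
gripper_width: 0.0204
[ 0.46376114 -0.18778254  0.07569103] [-2.38278352 -0.24266485  2.62179887] 19.05
```

```bash
python3 -m handwheel '[{"tx":0,"ty":0,"tz":-0.001,"roll":0,"claw":-0.8},{"tx":0,"ty":0,"tz":-0.002,"roll":0,"claw":-0.8},{"tx":0,"ty":0,"tz":-0.002,"roll":0,"claw":-0.8},{"tx":0,"ty":0,"tz":-0.002,"roll":0,"claw":-0.8},{"tx":0,"ty":0,"tz":-0.002,"roll":0,"claw":-0.8}]' 60
python3 -m handwheel '[{"tx":0,"ty":0,"tz":-0.001,"roll":0,"claw":-0.8},{"tx":0,"ty":0,"tz":-0.001,"roll":0,"claw":-0.8},{"tx":0,"ty":0,"tz":-0.001,"roll":0,"claw":-0.8},{"tx":0,"ty":0,"tz":-0.001,"roll":0,"claw":-0.8},{"tx":0,"ty":0,"tz":-0.001,"roll":0,"claw":-0.8}]' 60
python3 - <<'E'
from h import *
for i in range(4): viewer.snapshot('wrist')
st=bot.state();print(st['ee_pos'],st['force'],st['time_s'])
E
```

```text
time_s: 19.47
ee_pos: [0.464, -0.1879, 0.074]
tool_rot: [0.0, 0.596, 0.803, 0.0]
force: [-3.4, 0.8, 10.8]
gripper_width: 0.0208
time_s: 19.88
ee_pos: [0.4642, -0.1881, 0.0738]
tool_rot: [0.001, 0.596, 0.803, 0.0]
force: [-5.1, 2.2, 19.7]
gripper_width: 0.0205
[ 0.46422332 -0.18808141  0.07376297] [-5.81071133  0.84792462 18.86415424] 20.0833
```

```bash
python3 - <<'E'
from h import *
st=bot.state(); im=snap('wrist','w21.png'); print(st['ee_pos'],st['force'])
zoom(im,200,60,480,270,'w21z.png')
im=snap('side','s21.png'); zoom(im,280,180,400,330,'s21z.png')
im=snap('scene','c21.png'); zoom(im,360,160,500,280,'c21z.png')
E
```

```text
[ 0.46422332 -0.18808141  0.07376297] [-5.81071133  0.84792462 18.86415424]
```

View pics/w21.png

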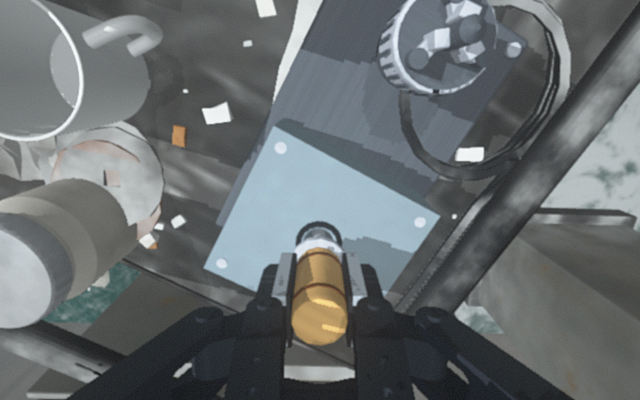

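View pics/s21z.png

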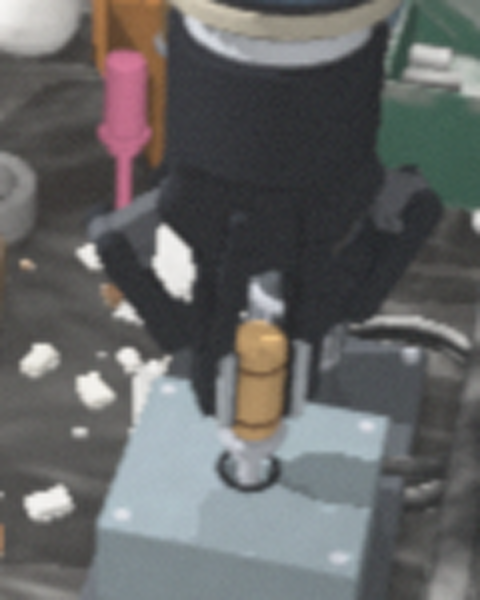

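View pics/c21z.png

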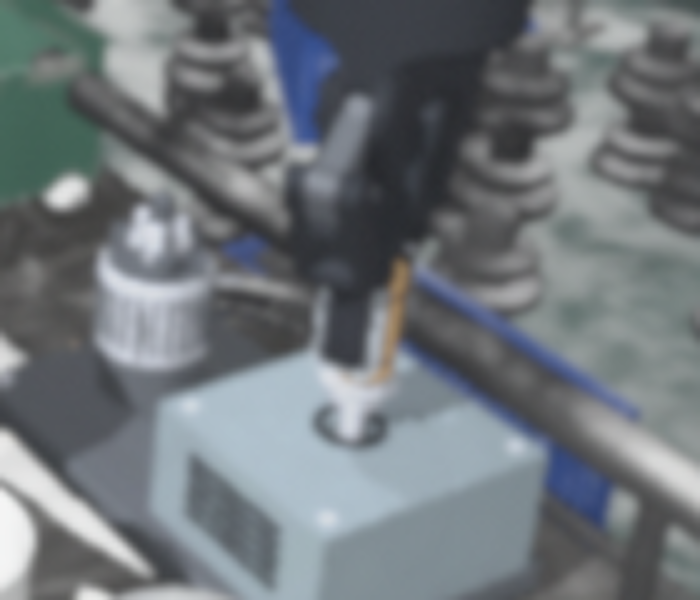

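```bash
python3 - <<'E'
from h import *
order.finish_job(); st=bot.state(); print(st['time_s'],st['ee_pos'],st['force'],st['gripper_width'])
E
```

```text
the job is handed in; nothing more can be done
the job is handed in; nothing more can be done
```

The job is handed in at about 20 s of the 72 s limit; no verdict was reported. The sleeve is tightened, and the stylus is still in the gripper, holding the button down.

**Chuck:** I turned the sleeve about 77° clockwise. The wrist torque rose from near 0 to about 1.1 N m at the end, and the last pictures show all three jaws against an upright bit. I could not measure the jaw forces themselves. The final torque jump could be the jaws on the bit or the end stop.

**Stylus and button:**
- I lifted the stylus straight out of the stand and lowered it through the hole; the pictures show it upright and centred.
- The push force was about 3–4 N through the spring travel. It then jumped to about 19 N with the tool almost stopped, so the button is fully down.
- The tip works out at about 38 mm above the bench, which matches the bottom of the button's travel.
- There is also a sideways force of about 6 N at the tip, well within limits.

**What disagreed:** The fingertips sit about 30–45 mm behind the given TCP. Because of this, the first closing landed on top of the sleeve, with up to 80 N shown at the wrist. I opened, went lower and regripped; the pictures showed no damage to the chuck or bit.

The drift, the wooden chuck, the stone cap and the pink and yellow look-alikes were not touched.

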